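Slide the hanger round the bent rail

TASK

Thread the loose hook hanger over the open end of the bent rail and slide it along, round the bend, until it is fully home against the stop disc by the post, then let go of it. Do it gently by feel, never forcing or jamming the hanger on the bar, and leave the timer, the foil liners and the cup where they stand.

Things in the scene. Friction and masses are not known exactly. Their poses are not given: they have to be found in the camera images.
- stand: Fixed bent rail in the sheet pan, steel; origin: centre under its round foot (92 mm across), z up. A post carries a level bar, 12 mm thick, its axis 122 mm above the table. Drawn, the bar runs along -y past the stop disc straight to y=-100 mm, turns level towards -x by 65 deg on 60 mm radius to x=-35, y=-154 mm, then goes straight for 83 mm to its open end. Nothing stands above the bar.
- hanger: Loose aluminium hanger, about 0.12 kg, standing on the table: sleeve 20 mm long, 23 mm outside, through bore 14.5 mm along x (either end may go on first), centre 24 mm above the underside. Above it an upright grip fin, 20 mm along x, 9 mm thick in y, z = 35 to 82 mm; below it two small hooks reaching 39 mm to either side. Origin: centre of the underside, z up.
- bore (a point): Centre of the hanger's bore, half way along the sleeve; axes as the hanger's. A sleeve held askew wedges on the bar with more force than the wrist feels: ease it sideways and turn it with the bar, keeping the sleeve's load on the bar below 25 N.
- stop (a point): Centre of the stop disc's face on the bar's axis (disc 34 mm across, face at stand y=-30 mm, true); axes as the stand's. Fully home, the bore centre is 10 mm from it along the stand's -y.
- leg (a point): True point of the bar's axis on the straight open leg, 40 mm past the bend's end; axes turn with the leg: towards the open end the leg runs along this point's (-0.906, -0.423, 0) for 43 mm more, the last 18 mm a nose tapering to 2 mm radius.
- bend (a point): Drawn middle of the bend on the bar's axis; axes as the stand's. The bar is rigid but was bent by hand: against the drawing it is turned about the vertical by up to 0.12 rad at the stop and up to 0.16 rad, either way, at each of the bend's start, middle and end (height true), so the true bend may lie 17 mm off and its course must be felt.
- timer: Bystander: round white kitchen timer with a red knob, 62 mm across, 44 mm tall; origin at the centre of its underside.
- liners: Bystander: stack of foil baking liners, 72 mm across, 61 mm tall; origin at the centre of its underside.
- deli_cup: Bystander: clear round cup with white contents, 109 mm across, 72 mm tall; origin at the centre of its underside.
There are look-alikes about, which are no part of the job. Of the things that look like the hanger, take the one that is farthest to the robot's right at the start.

How it is judged:
On the way, in this order (a step that is already met when the one before it is completed fails the run):
1. the hanger is threaded on the straight open leg of the bar (distance between bore and leg below 0.01 m).
2. the hanger is on the bend (distance between bore and bend below 0.028 m).
At the end, for the whole second after the job is handed in: The hanger hangs on the bar, released and at rest, with its bore centre within 13.5 mm of the stop face's centre (10 mm is full contact) and its bore along the stand's y axis to 0.3 rad (distance between bore and stop below 0.0135 m and angle between the x axis of hanger and the y axis of stand, either way round below 0.3 rad and linear speed of hanger below 0.01 m/s and contact force between the fingers and hanger below 0.1 N); the robot touches nothing.
It fails at once if the hanger is forced or jammed on the rail: more than 25 N between the hanger and the rail (contact force between hanger and stand above 25 N).
It fails at once if the timer, the liners or the cup is moved by more than 30 mm (distance of any of timer, liners, deli_cup from where it was at the start of the episode above 0.03 m).
It also fails if it takes over 72 s, if anything falls off the work surface, if the arm or the gripper's body presses on something with over 40 N, if the wrist force passes 120 N, or if a joint passes its speed limit or range.

ROBOT

A 7-joint arm with a two-finger parallel gripper is mounted at the origin on a cart in front of the work surface, level with it; the furniture and walls round the work are solid. World frame = base frame: x ahead of the robot, y to its left, z up, the work surface at z = 0. Lengths are in m, angles in rad, forces in N, time in s.
With the tool pointing down it reaches from about 0.4 to 0.85 m from the base axis. Payload 4.5 kg.
Tool frame: the origin (TCP) lies at the very end of the fingers, on their centre line; the grasp point (between the pads) lies 19 mm behind it; x points along the fingers, z is the direction in which the jaws open and shut, and the axes are right-handed (so a half turn about x gives the same grasp; the last joint's range is limited). The gripper opens to 88 mm and grips with 3 to 60 N. Pads are 18 mm wide; open, the fingers measure 123 mm over their backs; the gripper's body (75 mm by 187 mm) begins 45 mm behind the grasp point.
Start: joints at [-1.131, 0.689, -0.195, 1.565, 0.157, 0.902, -0.215], TCP at [0.247, 0.574, 0.239] pointing down, gripper open.
Joint ranges: [-3.01, 3.01], [-0.46, 2.08], [-1.47, 1.51], [0.13, 2.56], [-1, 4.14], [0.04, 2.09], [-2.66, 2.66]. Speed limits (rad/s): [2.57, 2.57, 3.14, 3.14, 3.14, 3.14, 3.14].

INTERFACE

Orientations are given as a 3x3 rotation matrix whose columns are the frame's x, y, z axes.
In Python, from plant import manip gives the robot as it stands.
- The arm moves only by the tool jog_arm, never from a script. Its argument "rows" is a list of rows, each a list of 3 entries, a list of its own where there are three numbers: the finger opening in cm, from 0 to 8.81, then the shift along the tool's x, y, z in cm, then the turn about the tool's x in degrees. In form: [[jaw, [dx, dy, dz], roll], ...]. A call has 1 to 20 rows; each row shifts and turns the pose as measured when the row begins, along the tool's axes as they then stand; what a row does not reach is not made up. A row lasts 1/12 s, in which the tool goes at most 41.7 mm and 7.16 degrees, less where a joint would pass 70% of its speed; a pose out of reach is approached as far as the arm can. A call with a gripper value outside its range is refused whole. The fingers move at their own pace and stop on an object; "squeeze" is the grip in N (left out, the last holds). Time passes only in rows, so rows that do not move let the fingers close. It gives the time, the measured TCP pose, the force and the opening at its end, in the units of the state.
- manip.state(): the state, without advancing time (a new reading comes with each control period).
- manip.get_image(name): name is "scene" or "top" or "wrist"; returns (picture, depth): 420x560x3 uint8, red, green, blue; 420x560 float32, m along the optical axis (not along the pixel's ray), 0 where there is no reading.
- manip.get_calibration(name): a dict with "intrinsics" (3x3 intrinsics, pixels), "R" (3x3) and "t" (3): a world point X has camera coordinates R X + t. Camera axes: x right, y down, z forward; pixel columns grow to the right and rows downward; lengths in m; the calibration is good to about 2 mm. The wrist camera is an equidistant fisheye: a pixel r from the principal point sees the ray r / f radians off the axis. A picture is of the moment at which its call begins: read the wrist's pose just before it. get_calibration takes no time and is no camera call; for the wrist camera it gives the pose at the moment of the call.
- manip.hand_in(): hands the job in, once; it reports no verdict.
The state is a dict: "time": time; "joints": joint angles; "joint_velocities": joint speeds; "joint_efforts": joint torques, N m; "tool_pos": TCP position; "orientation": TCP orientation; "force": force on the tool from outside, world axes, zero at the start; "ft_torque": the same for the moment, N m; "gripper_width": finger opening in m.
Only numpy, scipy, OpenCV 4.12 (cv2) and the standard library are available. Lean on these libraries where they do the work, as an engineer would, in place of code of your own. Each camera call takes 0.05 s, during which the arm holds its last target.

## Working session

There is one attempt and no reset: what is moved stays moved. The work goes in short steps, Python scripts to look and compute and a tool call to move; the robot and the scene stay as the last step left them, time stands still between calls to the robot, and variables do not carry over. Pictures are saved under pics/ and viewed, and the job is handed in when it is done.

Besides the shell and the picture viewer there is one more tool, called after "Emit:" by a JSON object that holds its "op" and its "data". jog_arm: Moves the arm, as the interface text tells. Its arguments: {"type":"object","properties":{"rows":{"type":"array","items":{"type":"array"}},"squeeze":{"type":"number"}},"required":["rows"]}

```bash
ls; mkdir -p pics
cat > h.py <<'E'
import numpy as np,cv2
from plant import manip
def snap(n,f):
    c=manip.get_calibration(n)
    im,d=manip.get_image(n)
    cv2.imwrite(f'pics/{f}.png',im[:,:,::-1]); np.savez(f'pics/{f}.npz',im=im,d=d,K=c['intrinsics'],R=c['R'],t=c['t'])
    return im,d,c
def pt(f,u,v,z=None,depth=None):
    a=np.load(f'pics/{f}.npz');K,R,t,d=a['K'],a['R'],a['t'],a['d']
    ray=np.array([(u-K[0,2])/K[0,0],(v-K[1,2])/K[1,1],1.])
    o=-R.T@t; w=R.T@ray
    if z is not None: return o+w*(z-o[2])/w[2]
    dd=d[int(round(v)),int(round(u))] if depth is None else depth
    return o+w*dd
def cloud(f):
    a=np.load(f'pics/{f}.npz');K,R,t,d=a['K'],a['R'],a['t'],a['d']
    v,u=np.mgrid[:420,:560]
    r=np.stack([(u-K[0,2])/K[0,0]*d,(v-K[1,2])/K[1,1]*d,d],-1)
    return (r-t)@R, d>0, a['im']
def st():
    s=manip.state()
    for k in ('time','joints','tool_pos','orientation','force','ft_torque','gripper_width'): print(k,np.round(s[k],4).tolist())
E
python3 - <<'E'
from h import *
st()
for n in('scene','top'):
    im,d,c=snap(n,n+'0'); print(n,-c['R'].T@c['t'],c['R'],c['intrinsics'])
E
```

```text
pics
time 0.0
joints [-1.1312, 0.69, -0.1945, 1.5663, 0.1573, 0.9025, -0.2151]
tool_pos [0.2465, 0.5736, 0.2379]
orientation [[-0.0006, -0.9188, 0.3947], [-0.0017, 0.3947, 0.9188], [-1.0, -0.0001, -0.0018]]
force [-0.3542, 0.109, -0.556]
ft_torque [-0.0081, -0.0134, 0.0378]
gripper_width 0.0879
scene [ 0.11694474 -0.43669709  0.63505593] [[ 0.66407202 -0.74763897 -0.00665804]
 [-0.47727217 -0.41703705 -0.77349297]
 [ 0.57551683  0.51683273 -0.63376991]] [[379.30937391   0.         275.69124615]
 [  0.         379.30937391 209.10431395]
 [  0.           0.           1.        ]]
top [0.4906474  0.01053667 1.06168244] [[-0.00490699 -0.99998649  0.00171571]
 [-0.99305378  0.00467125 -0.11756854]
 [ 0.11755894 -0.0022807  -0.99306329]] [[388.23998785   0.         280.30823217]
 [  0.         388.23998785 214.5074733 ]
 [  0.           0.           1.        ]]
```

View pics/scene0.png

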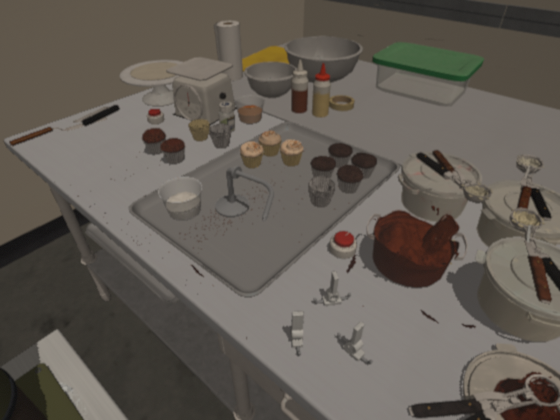

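View pics/top0.png

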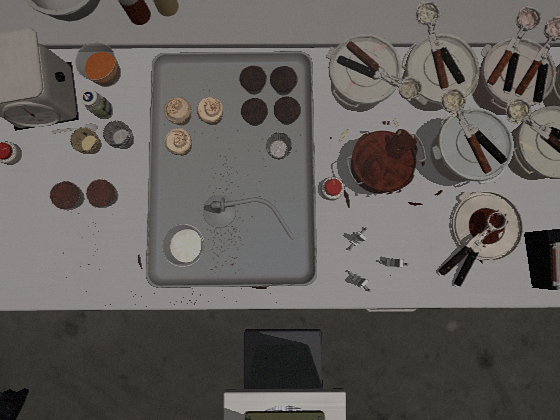

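Run:
```python
from h import *
a=cv2.imread('pics/top0.png')
cv2.imwrite('pics/c1.png',cv2.resize(a[170:300,150:320],None,fx=4.5,fy=4.5,interpolation=cv2.INTER_CUBIC))
cv2.imwrite('pics/c2.png',cv2.resize(a[170:300,320:420],None,fx=4.5,fy=4.5,interpolation=cv2.INTER_CUBIC))
P,m,im=cloud('top0')
# points with z
z=P[...,2]
sel=(P[...,2]>0.1)&(P[...,2]<0.15); sel[:190]=0;sel[250:]=0;sel[:,:195]=0;sel[:,310:]=0
for (v,u) in np.argwhere(sel): print(u,v,np.round(P[v,u],4)) if (u%3==0) else 0
for nm,(u0,u1,v0,v1) in {'A':(375,412,252,275),'B':(340,375,225,250),'C':(340,375,268,292)}.items():
    q=P[v0:v1,u0:u1]; zz=q[...,2]; k=(zz>0.06)&(zz<.1)
    print(nm,zz.max(), k.sum(), q[k].mean(0) if k.any() else '', np.linalg.svd(q[k][:,:2]-q[k][:,:2].mean(0))[1:] [1][0] if k.any() else '')
```

```text
252 197 [0.645  0.0774 0.1244]
255 197 [0.6446 0.0699 0.1269]
258 197 [0.6457 0.0629 0.1198]
222 198 [0.6417 0.1495 0.1319]
246 198 [0.6423 0.0918 0.1265]
249 198 [0.6422 0.0845 0.1266]
252 198 [0.6421 0.0772 0.127 ]
255 198 [0.6418 0.0697 0.1287]
258 198 [0.642  0.0625 0.1275]
261 198 [0.642  0.0552 0.1269]
222 199 [0.6388 0.1491 0.1343]
240 199 [0.6401 0.1066 0.1249]
243 199 [0.6401 0.0993 0.1246]
246 199 [0.6396 0.0917 0.1278]
249 199 [0.6392 0.0842 0.13  ]
252 199 [0.639  0.0769 0.131 ]
255 199 [0.639  0.0696 0.1309]
258 199 [0.6395 0.0625 0.1277]
261 199 [0.6392 0.0551 0.1289]
264 199 [0.6395 0.0479 0.127 ]
222 200 [0.636  0.1488 0.1365]
234 200 [0.6376 0.1211 0.126 ]
237 200 [0.638  0.1141 0.1231]
240 200 [0.6369 0.1061 0.1295]
243 200 [0.6368 0.0988 0.1301]
246 200 [0.6377 0.092  0.124 ]
249 200 [0.6373 0.0845 0.1264]
252 200 [0.6372 0.0772 0.1268]
255 200 [0.6371 0.0698 0.1274]
258 200 [0.6371 0.0625 0.1274]
261 200 [0.6367 0.0551 0.1292]
264 200 [0.6368 0.0479 0.1285]
267 200 [0.6373 0.0407 0.1252]
222 201 [0.6334 0.1485 0.138 ]
228 201 [0.6355 0.1359 0.1241]
231 201 [0.6345
[... 4155 characters left out ...]
32 [ 0.5588 -0.01    0.1262]
291 232 [ 0.5586 -0.0171  0.1284]
288 233 [ 0.5562 -0.0099  0.1287]
291 233 [ 0.5562 -0.0171  0.1283]
288 234 [ 0.554  -0.01    0.1254]
291 234 [ 0.5537 -0.0171  0.129 ]
288 235 [ 0.5516 -0.0099  0.1248]
291 235 [ 0.5514 -0.0171  0.1277]
291 236 [ 0.5492 -0.0172  0.1246]
291 237 [ 0.5466 -0.0171  0.1278]
291 238 [ 0.5442 -0.0171  0.1269]
294 239 [ 0.5418 -0.0242  0.1276]
294 240 [ 0.5395 -0.0243  0.1244]
A 1.0616824422206197 48 [ 0.48409575 -0.2915316   0.07616874] [-0.9938615   0.11063145]
B 1.0616824422206197 43 [ 0.54871514 -0.19853632  0.07781929] [-0.63819029 -0.76987866]
C 1.0616824422206197 42 [ 0.43596154 -0.19936518  0.07867746] [-0.71813534  0.69590347]
```

View pics/c1.png

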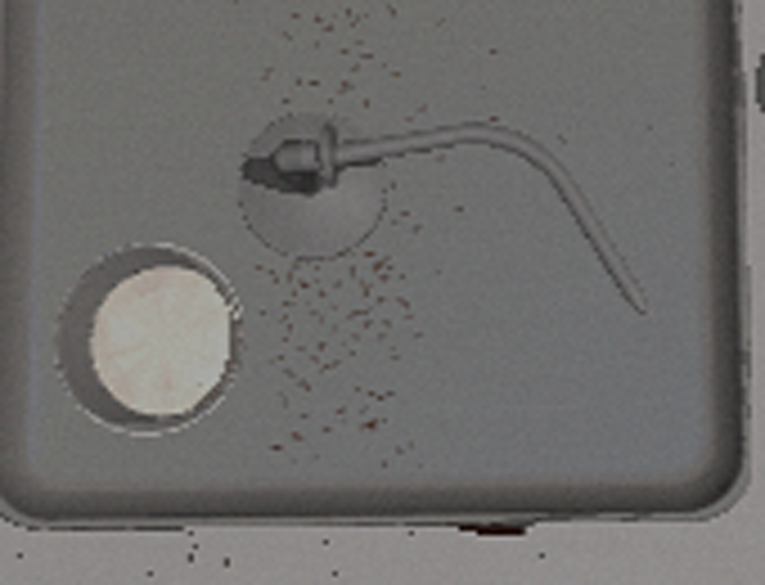

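View pics/c2.png

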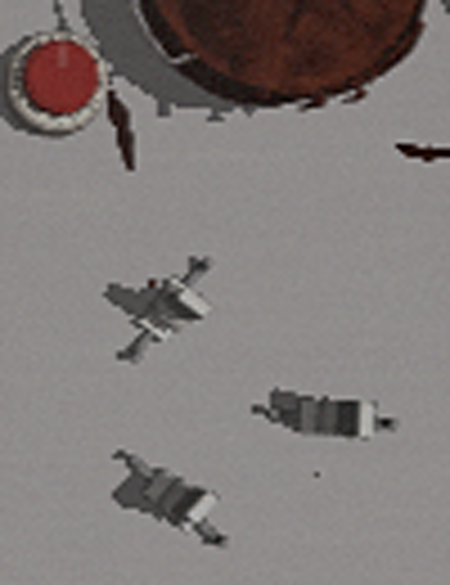

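Run:
```python
from h import *
P,m,im=cloud('top0')
q=P[245:280,370:415]; 
np.set_printoptions(linewidth=250,precision=3,suppress=True)
print((q[...,2]*1000).astype(int))
a=cv2.imread('pics/scene0.png'); cv2.imwrite('pics/c3.png',cv2.resize(a[265:370,270:390],None,fx=6,fy=5.7,interpolation=cv2.INTER_CUBIC))
for f in('top0','scene0'):
  P,m,im=cloud(f); k=(np.abs(P[...,2]-.081)<.004)&(np.abs(P[...,0]-.48)<.04)&(np.abs(P[...,1]+.3)<.04)
  w=P[k]; print(f,len(w),w.mean(0),w.min(0),w.max(0)); 
  r=cv2.minAreaRect((w[:,:2]*1000).astype(np.float32)); print(r)
  k=(P[...,2]<.035)&(P[...,2]>.006)&(np.abs(P[...,0]-.48)<.03)&(np.abs(P[...,1]+.3)<.06)
  w=P[k]; print(f,len(w),w.mean(0),w.min(0),w.max(0)); print(cv2.minAreaRect((w[:,:2]*1000).astype(np.float32)))
```

```text
[[ 1  1 -2 ...  0 -2  3]
 [ 0  0 -1 ...  0  1  3]
 [ 0  3  0 ...  0  1  0]
 ...
 [ 2 -1  0 ...  0 -1  2]
 [ 0 -2 -3 ...  1  1  4]
 [ 1  0  2 ...  2  0  0]]
top0 30 [ 0.484 -0.293  0.081] [ 0.475 -0.297  0.077] [ 0.493 -0.289  0.085]
((484.06231689453125, -292.9177551269531), (8.170818328857422, 18.398754119873047), 79.62627410888672)
top0 86 [ 0.484 -0.286  0.018] [ 0.469 -0.332  0.006] [ 0.496 -0.252  0.035]
((486.23724365234375, -291.47308349609375), (26.664134979248047, 78.06752014160156), 9.608705520629883)
scene0 59 [ 0.48  -0.294  0.08 ] [ 0.471 -0.299  0.077] [ 0.49  -0.289  0.083]
((480.58087158203125, -293.7078552246094), (9.342727661132812, 18.759729385375977), 84.28397369384766)
scene0 294 [ 0.478 -0.298  0.017] [ 0.47  -0.332  0.006] [ 0.491 -0.255  0.034]
((480.0715026855469, -293.1452941894531), (77.46216583251953, 20.354515075683594), 86.42369842529297)
```

View pics/c3.png

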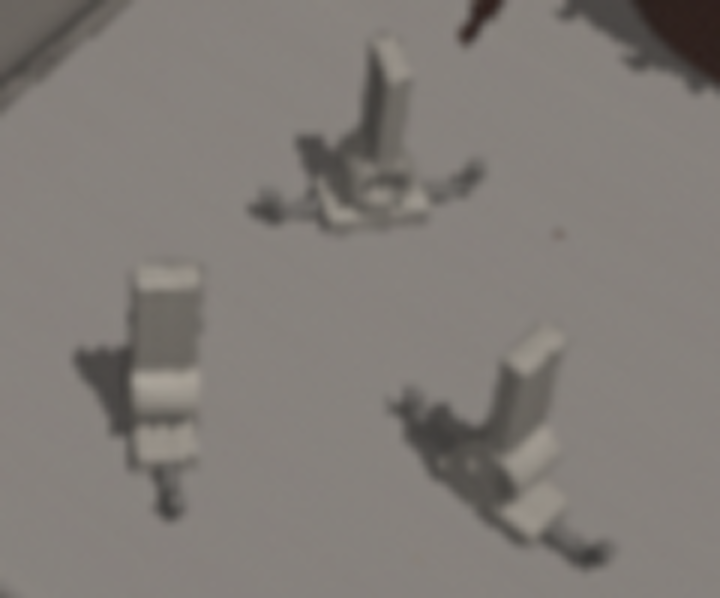

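Run:
```python
from h import *
np.set_printoptions(precision=4,suppress=True)
for f in('top0','scene0'):
  P,m,im=cloud(f); k=(P[...,2]>.110)&(P[...,2]<.15)&(P[...,0]>.5)&(P[...,0]<.68)&(P[...,1]<.2)&(P[...,1]>-.06)
  w=P[k]; print(f,len(w),w.min(0),w.max(0))
  # ordered slices
  # leg: x<.6
  for lo,hi in((.53,.55),(.55,.57),(.57,.59),(.59,.605),(.605,.618)):
    s=w[(w[:,0]>lo)&(w[:,0]<hi)&(w[:,1]<.06)]; 
    if len(s): print('x',lo,hi,s.mean(0),len(s),np.percentile(s[:,2],90))
  for lo,hi in((.015,.03),(.03,.045),(.045,.06),(.06,.075),(.075,.09),(.09,.105),(.105,.12),(.12,.135),(.135,.145),(.145,.152),(.152,.165)):
    s=w[(w[:,1]>lo)&(w[:,1]<hi)&(w[:,0]>.6)]
    if len(s): print('y',lo,hi,s.mean(0),len(s),s[:,0].min(),s[:,0].max(),s[:,2].max())
```

```text
top0 544 [ 0.5395 -0.0243  0.1104] [0.6457 0.1818 0.1414]
x 0.53 0.55 [ 0.5452 -0.0194  0.1263] 17 0.12843665108869196
x 0.55 0.57 [ 0.5601 -0.0108  0.1269] 46 0.12951600694392373
x 0.57 0.59 [0.5794 0.0012 0.1274] 46 0.12922107870938182
x 0.59 0.605 [0.5973 0.0122 0.127 ] 38 0.1294915689918923
x 0.605 0.618 [0.6119 0.0212 0.1269] 31 0.12900623275990034
y 0.015 0.03 [0.6128 0.0224 0.1274] 44 0.6001479561442659 0.6270150629456331 0.13199166369763046
y 0.03 0.045 [0.6278 0.0368 0.1273] 36 0.6171023026214579 0.63729801177201 0.13101333762676912
y 0.045 0.06 [0.6355 0.0517 0.1269] 33 0.6273148924091689 0.6423453091685619 0.13098291453331387
y 0.06 0.075 [0.6393 0.0676 0.1267] 34 0.6329133393138437 0.6456937057983858 0.13091236077078294
y 0.075 0.09 [0.6377 0.0833 0.1274] 29 0.6323756167305573 0.6450141463684692 0.13146665610742284
y 0.09 0.105 [0.6352 0.0978 0.1273] 30 0.6299160895928341 0.6422624350458167 0.13148354237725865
y 0.105 0.12 [0.6328 0.1124 0.1271] 30 0.627498228977495 0.6401198834410277 0.13032512363541915
y 0.12 0.135 [0.6304 0.127  0.127 ] 30 0.6250515943125698 0.63755472
[... 1044 characters left out ...]
0.12852869277363155
y 0.075 0.09 [0.633  0.0826 0.1238] 31 0.6291600926105952 0.6401986909743964 0.12852364699360044
y 0.09 0.105 [0.6303 0.0983 0.1238] 29 0.6261636377967174 0.6361651032612177 0.1273756681050354
y 0.105 0.12 [0.628  0.1129 0.124 ] 26 0.6240082363948523 0.6336145174389033 0.12814434505347747
y 0.12 0.135 [0.6252 0.1277 0.1236] 28 0.6207424703723122 0.6299489297848777 0.12738019910453324
y 0.135 0.145 [0.6207 0.142  0.1245] 33 0.6082933623009055 0.6293337078608338 0.13727452337995763
y 0.145 0.152 [0.6224 0.1469 0.1266] 62 0.6088679020229114 0.6412425553000521 0.13847142432080925
y 0.152 0.165 [0.6197 0.1613 0.1246] 15 0.6168308520198141 0.6250726941898954 0.13442532519840897
```

Emit:
{"op": "jog_arm", "data": {"rows": [[5,[0,-3.7,1.6],0],[5,[0,-3.7,1.6],0],[5,[0,-3.7,1.6],0],[5,[0,-3.7,1.6],0],[5,[0,-3.7,1.6],0],[5,[0,-1.7,-3.5],0],[5,[0,-1.7,-3.5],0],[5,[0,-1.7,-3.5],0],[5,[0,-1.7,-3.5],0],[5,[0,-1.7,-3.5],0],[5,[0,-1.7,-3.5],0],[5,[0,-1.7,-3.5],0],[5,[0,-1.7,-3.5],0],[5,[0,-1.7,-3.5],0],[5,[0,-1.7,-3.5],0],[5,[0,-1.7,-3.5],0],[5,[0,-1.7,-3.5],0],[5,[0,-1.7,-3.5],0],[5,[0,-1.7,-3.5],0],[5,[0,-1.7,-3.5],0]]}}

```text
time: 1.77
tool_pos: [0.4847, -0.0211, 0.2199]
orientation: [[-0.015, -0.926, 0.378], [0.001, 0.378, 0.926], [-1.0, 0.015, -0.004]]
force: [1.6, -0.5, -0.1]
gripper_width: 0.0502
```

Emit:
{"op": "jog_arm", "data": {"rows": [[5,[0,-1.4,-3.5],0],[5,[0,-1.4,-3.5],0],[5,[0,-1.4,-3.5],0],[5,[0,-1.4,-3.5],0],[5,[0,-1.4,-3.5],0],[5,[0,-1.4,-3.5],0],[5,[0,-1.4,-3.5],0],[5,[0,-0.5,-1],0],[5,[0,0,0],7],[5,[0,0,0],7],[5,[0,0,0],7],[5,[0,0,0],7],[5,[0,0,0],7],[5,[0,0,0],7],[5,[0,0,0],7],[5,[0,0,0],7],[5,[0,0,0],7],[5,[0,0,0],7],[5,[0,0,0],7],[5,[0,0,0],7]]}}

```text
time: 3.43
tool_pos: [0.4727, -0.3216, 0.2121]
orientation: [[-0.028, 0.318, 0.948], [0.004, 0.948, -0.318], [-1.0, -0.005, -0.028]]
force: [0.3, 0.9, 0.6]
gripper_width: 0.0499
```

Emit:
{"op": "jog_arm", "data": {"rows": [[5,[0,0,0],7],[5,[0,0,0],7],[5,[0,0,0],7],[5,[0,0,0],7],[5,[0,0,0],7],[5,[0,0,0],7],[5,[0,0,0],7],[5,[0,0,0],7],[5,[0,0,0],7],[5,[0,0,0],7],[5,[0,0,0],7],[5,[0,0,0],0]]}}

```text
time: 4.43
tool_pos: [0.4727, -0.3129, 0.2076]
orientation: [[-0.035, 0.991, -0.13], [0.013, -0.129, -0.992], [-0.999, -0.036, -0.008]]
force: [0.6, -0.0, 0.1]
gripper_width: 0.0501
```

Run:
```python
from h import *
st()
for n in ('wrist','top'):
  im,d,c=snap(n,n+'1'); print(c['intrinsics'],-c['R'].T@c['t'],c['R'])
a=cv2.imread('pics/wrist1.png');cv2.imwrite('pics/wrist1b.png',cv2.resize(a,(784,588)))
```

```text
time 4.4333
joints [0.2003, 0.7276, 0.5342, 1.7649, -0.4684, 0.8178, -0.7386]
tool_pos [0.4727, -0.3129, 0.2076]
orientation [[-0.0349, 0.9909, -0.1297], [0.013, -0.1293, -0.9915], [-0.9993, -0.0363, -0.0084]]
force [0.6156, -0.0373, 0.0917]
ft_torque [0.0451, 0.0997, 0.0091]
gripper_width 0.0501
[[325.1922621    0.         283.12577891]
 [  0.         325.1922621  200.79142302]
 [  0.           0.           1.        ]] [ 0.56049029 -0.32537314  0.34883412] [[-0.12938474 -0.99155157 -0.0092239 ]
 [-0.9275063   0.11772727  0.35478493]
 [-0.35070165  0.05445898 -0.93490244]]
[[388.23998785   0.         280.30823217]
 [  0.         388.23998785 214.5074733 ]
 [  0.           0.           1.        ]] [0.4906474  0.01053667 1.06168244] [[-0.00490699 -0.99998649  0.00171571]
 [-0.99305378  0.00467125 -0.11756854]
 [ 0.11755894 -0.0022807  -0.99306329]]
```

View pics/wrist1b.png

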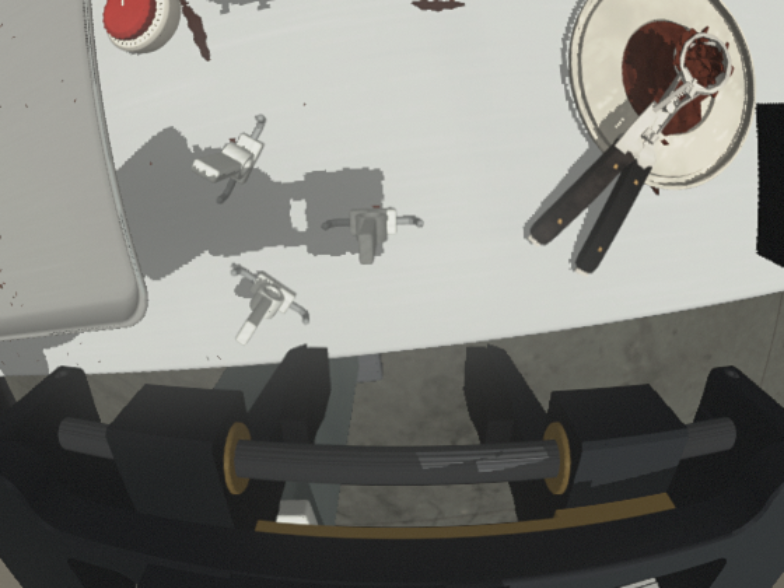

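```bash
cat >> h.py <<'E'
def wcloud(f):
    a=np.load(f'pics/{f}.npz');K,R,t,d=a['K'],a['R'],a['t'],a['d']
    v,u=np.mgrid[:420,:560]
    x=(u-K[0,2])/K[0,0]; y=(v-K[1,2])/K[1,1]; th=np.hypot(x,y)+1e-12
    k=np.tan(np.minimum(th,1.5))/th
    r=np.stack([x*k*d,y*k*d,d],-1)
    return (r-t)@R, d>0, a['im']
E
python3 - <<'E'
from h import *
np.set_printoptions(precision=4,suppress=True)
P,m,im=wcloud('wrist1')
k=(np.abs(P[...,2]-.081)<.004)&(np.abs(P[...,0]-.48)<.04)&(np.abs(P[...,1]+.3)<.04)&m
w=P[k]; print(len(w),w.mean(0),w.min(0),w.max(0)); print(cv2.minAreaRect((w[:,:2]*1000).astype(np.float32)))
k=(np.abs(P[...,2]-.02)<.014)&(np.abs(P[...,0]-.48)<.04)&(np.abs(P[...,1]+.3)<.05)&m
w=P[k]; print(len(w),w.mean(0),w.min(0),w.max(0)); print(cv2.minAreaRect((w[:,:2]*1000).astype(np.float32)))
k=(np.abs(P[...,2]-.06)<.025)&(np.abs(P[...,0]-.48)<.04)&(np.abs(P[...,1]+.3)<.04)&m
w=P[k]; print(len(w),w.mean(0),w.min(0),w.max(0)); print(cv2.minAreaRect((w[:,:2]*1000).astype(np.float32)))
a=im[110:200,215:320,::-1]; cv2.imwrite('pics/c4.png',cv2.resize(a,None,fx=6,fy=6,interpolation=cv2.INTER_CUBIC))
E
```

```text
216 [ 0.4834 -0.2935  0.0801] [ 0.4736 -0.2981  0.0771] [ 0.4932 -0.2886  0.0821]
((483.142578125, -293.38226318359375), (8.790526390075684, 19.341632843017578), 81.97618865966797)
642 [ 0.485  -0.2953  0.017 ] [ 0.4718 -0.3319  0.006 ] [ 0.4944 -0.255   0.0338]
((483.2333984375, -293.546142578125), (76.87754821777344, 20.030860900878906), 82.13814544677734)
365 [ 0.4858 -0.2943  0.071 ] [ 0.4736 -0.2984  0.0355] [ 0.4932 -0.2886  0.0821]
((483.28448486328125, -293.303955078125), (8.847480773925781, 19.391075134277344), 84.11876678466797)
```

View pics/c4.png

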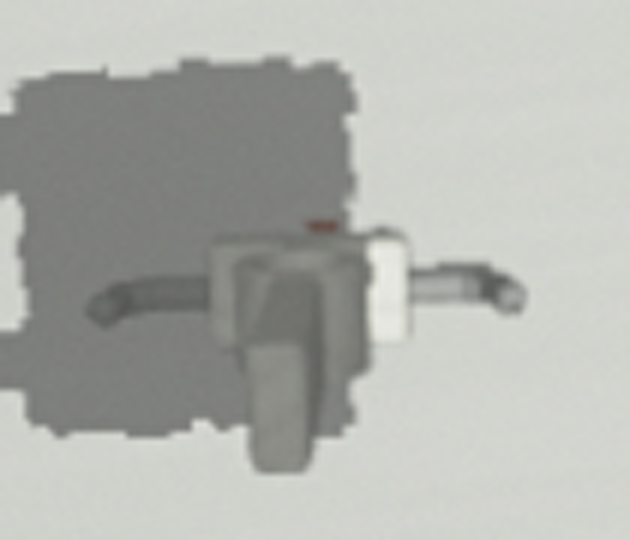

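Emit:
{"op": "jog_arm", "data": {"rows": [[5,[1.5,0.7,-1],0],[5,[1.5,0.7,-1],0],[5,[1.5,0,0],0],[5,[1.5,0,0],0],[5,[1.5,0,0],0],[5,[1.5,0,0],0],[5,[1.5,0,0],0],[5,[1,0,0],0],[5,[0.5,0,0],0],[5,[0.3,0,0],0],[5,[0,0,0],0],[5,[0,0,0],0]]}}

```text
time: 5.53
tool_pos: [0.488, -0.2921, 0.0805]
orientation: [[-0.028, 0.996, -0.09], [0.015, -0.09, -0.996], [-0.999, -0.029, -0.013]]
force: [-0.4, 0.2, 0.3]
gripper_width: 0.0501
```

Emit:
{"op": "jog_arm", "data": {"rows": [[5,[0.8,-0.3,0.1],1.5],[5,[0.8,-0.2,0],1.5],[5,[0.7,0,0],0],[5,[0.5,0,0],0],[5,[0.2,0,0],0],[5,[0.0,0,0],0]]}}

```text
time: 6.03
tool_pos: [0.4825, -0.2931, 0.0494]
orientation: [[-0.025, 0.989, -0.147], [0.013, -0.147, -0.989], [-1.0, -0.026, -0.009]]
force: [-0.1, 0.5, -0.5]
gripper_width: 0.05
```

Emit:
{"op": "jog_arm", "data": {"rows": [[3,[0,0,0],0],[2,[0,0,0],0],[1,[0,0,0],0],[0.6,[0,0,0],0],[0.6,[0,0,0],0],[0.5,[0,0,0],0],[0.5,[0,0,0],0],[0.5,[0,0,0],0],[0.5,[0,0,0],0],[0.5,[0,0,0],0]], "squeeze": 12}}

```text
time: 6.87
tool_pos: [0.4832, -0.2933, 0.0499]
orientation: [[-0.024, 0.989, -0.147], [0.012, -0.146, -0.989], [-1.0, -0.025, -0.009]]
force: [0.3, -0.1, -0.7]
gripper_width: 0.0089
```

Run:
```python
from h import *
st()
```

```text
time 6.8667
joints [0.2703, 0.9418, 0.3433, 1.8635, -0.6362, 0.4758, -0.6518]
tool_pos [0.4832, -0.2933, 0.0499]
orientation [[-0.0237, 0.9889, -0.1467], [0.0124, -0.1464, -0.9891], [-0.9996, -0.0252, -0.0088]]
force [0.2597, -0.0618, -0.6518]
ft_torque [0.005, 0.134, -0.0207]
gripper_width 0.0089
```

```bash
cat >> h.py <<'E'
R0=np.array([[-0.0237, 0.9889, -0.1467], [0.0124, -0.1464, -0.9891], [-0.9996, -0.0252, -0.0088]])
# bore in tool frame; hanger upright at grasp, bore axis in fin plane (perp. to jaw z)
zz=np.array([R0[0,2],R0[1,2],0]);zz/=np.linalg.norm(zz)
H0=np.stack([np.array([-zz[1],zz[0],0]),-zz*-1,[0,0,1]],1)
hx=R0.T@np.array([-zz[1],zz[0],0]); hz=R0.T@np.array([0,0,1.])
bo=R0.T@np.array([0.4833-.4832,0,.024-.0499])
def bore(goal=None,gyaw=None):
    s=manip.state(); R=np.array(s['orientation']); p=np.array(s['tool_pos'])
    b=p+R@bo; a=R@hx; u=R@hz
    np.set_printoptions(precision=4,suppress=True)
    print('t %.2f'%s['time'],'bore',b*1000,'yaw %.1f pitch %.2f'%(np.degrees(np.arctan2(a[1],a[0])),np.degrees(np.arcsin(a[2]))),'up',u,'F',np.round(s['force'],1),'T',np.round(s['ft_torque'],3),'w',round(float(s['gripper_width']),4))
    if goal is not None: print('tool shift cm',R.T@(np.array(goal)-b)*100)
    if gyaw is not None: print('roll',np.degrees(np.arctan2(a[1],a[0]))-gyaw)
    return b,a,R
E
python3 -c "
from h import *
bore()"
```

```text
t 6.87 bore [ 483.2739 -293.3125   23.96  ] yaw -8.4 pitch 0.00 up [0. 0. 1.] F [ 0.3 -0.1 -0.7] T [ 0.005  0.134 -0.021] w 0.0089
```

Emit:
{"op": "jog_arm", "data": {"rows": [[0.5,[-0.5,0,0],0],[0.5,[-1,0,0],0],[0.5,[-1.5,0,0],0],[0.5,[-1.5,0,0],0],[0.5,[-1.5,0,0],0],[0.5,[-1.5,0,0],0],[0.5,[-1.5,0,0],0],[0.5,[-1,0,0],0],[0.5,[-0.5,0,0],0],[0.5,[0,0,0],0]]}}

```text
time: 7.7
tool_pos: [0.4847, -0.2941, 0.1644]
orientation: [[-0.024, 0.989, -0.148], [0.014, -0.147, -0.989], [-1.0, -0.026, -0.01]]
force: [-0.3, 0.6, -0.9]
gripper_width: 0.0088
```

```bash
python3 -c "
from h import *
bore([.508,-.042,.126],31)"
```

```text
t 7.70 bore [ 484.8254 -294.0707  138.5266] yaw -8.5 pitch -0.06 up [ 0.0009 -0.0012  1.    ] F [-0.3  0.6 -0.9] T [0.023 0.146 0.036] w 0.0088
tool shift cm [  1.54    -1.3928 -25.2591]
roll -39.497047448166406
```

Emit:
{"op": "jog_arm", "data": {"rows": [[0.5,[0,0,-1],0],[0.5,[0,-0.1,-2],0],[0.5,[0,-0.1,-2],0],[0.5,[0,-0.1,-2],0],[0.5,[0,-0.1,-2],0],[0.5,[0,-0.1,-2],0],[0.5,[0,-0.1,-2],0],[0.5,[0,-0.1,-2],0],[0.5,[0,-0.1,-2],0],[0.5,[0,-0.1,-2],0],[0.5,[0,-0.1,-1],0],[0.5,[0,0,0],0],[0.5,[0,0,0],-6.5],[0.5,[0,0,0],-6.5],[0.5,[0,0,0],-6.5],[0.5,[0,0,0],-6.5],[0.5,[0,0,0],-5],[0.5,[0,0,0],-3],[0.5,[0,0,0],0]]}}

```text
time: 9.28
tool_pos: [0.4958, -0.0809, 0.1561]
orientation: [[-0.047, 0.89, 0.454], [0.016, 0.455, -0.89], [-0.999, -0.035, -0.036]]
force: [0.1, -0.6, -1.5]
gripper_width: 0.0089
```

```bash
python3 -c "
from h import *
bore([.510,-.041,.122],31.2)"
```

```text
t 9.28 bore [495.3578 -80.3717 130.172 ] yaw 27.0 pitch -0.54 up [ 0.0208 -0.02    0.9995] F [ 0.1 -0.6 -1.5] T [-0.089  0.125 -0.017] w 0.0089
tool shift cm [ 0.8116  3.1221 -2.8119]
roll -4.179428134419489
```

Emit:
{"op": "jog_arm", "data": {"rows": [[0.5,[0,0,-1],-2],[0.5,[0.2,0.5,-1],-2],[0.5,[0.3,1,-0.8],0],[0.5,[0.2,0.8,0],0],[0.5,[0,0.5,0],0],[0.5,[0,0,0],0],[0.5,[0,0,0],0]]}}

```text
time: 9.87
tool_pos: [0.5066, -0.0384, 0.1475]
orientation: [[-0.049, 0.855, 0.516], [0.016, 0.517, -0.856], [-0.999, -0.034, -0.038]]
force: [-0.9, 0.3, -1.7]
gripper_width: 0.0085
```

```bash
python3 -c "
from h import *
bore([.5155,-.0375,.122],31.2)
snap('wrist','w2');snap('scene','s2');snap('top','t2')
a=cv2.imread('pics/w2.png');cv2.imwrite('pics/w2b.png',cv2.resize(a,(784,588)))
a=cv2.imread('pics/s2.png');cv2.imwrite('pics/s2b.png',cv2.resize(a[140:270,180:340],None,fx=4.5,fy=4.5,interpolation=2))
"
```

```text
t 9.87 bore [506.103  -37.7762 121.5681] yaw 31.1 pitch -0.47 up [ 0.0225 -0.0211  0.9995] F [-0.9  0.3 -1.7] T [-0.117  0.139  0.001] w 0.0085
tool shift cm [-0.0883  0.8165  0.4595]
roll -0.09874270605458335
```

View pics/w2b.png

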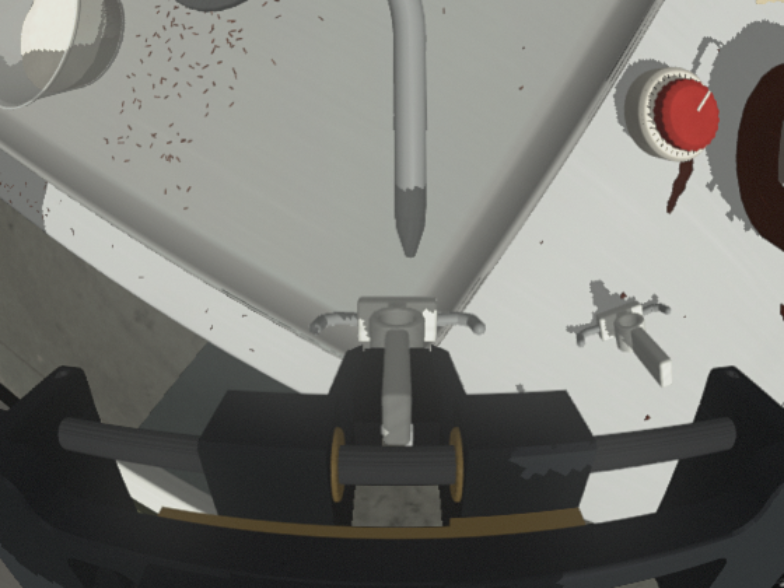

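View pics/s2b.png

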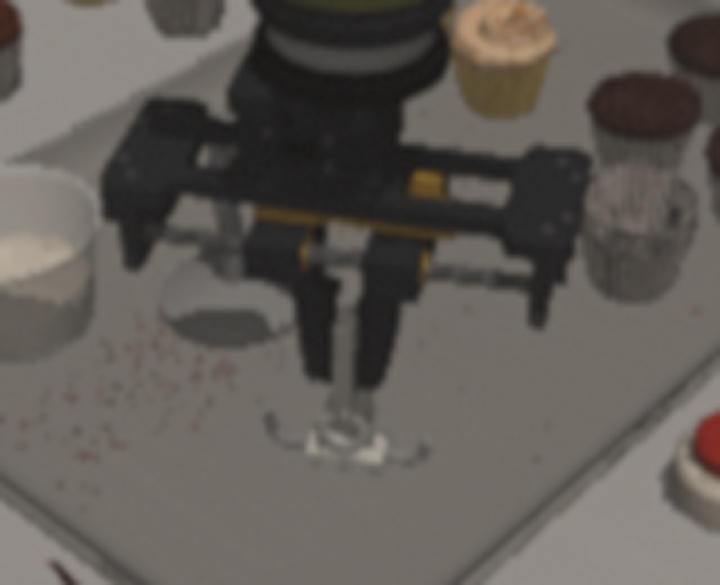

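Run:
```python
from h import *
np.set_printoptions(precision=4,suppress=True)
P,m,im=wcloud('w2')
R=np.array([[np.cos(np.radians(31.2)),-np.sin(np.radians(31.2))],[np.sin(np.radians(31.2)),np.cos(np.radians(31.2))]])
c=np.array([.5061,-.0378])
Q=P.copy(); Q[...,:2]=(P[...,:2]-c)@R   # along, lateral(left +)
def show(n,k):
    w=Q[k&m]; 
    if len(w): print(n,len(w),'along',w[:,0].min(),w[:,0].max(),'lat min/med/max',np.percentile(w[:,1],[2,50,98]),'z',np.percentile(w[:,2],[2,50,98]))
for a in np.arange(.02,.11,.01):
    show('bar %.3f'%a,(Q[...,0]>a)&(Q[...,0]<a+.01)&(abs(Q[...,1])<.025)&(Q[...,2]>.105)&(Q[...,2]<.14))
for z in np.arange(.09,.18,.01):
    show('hang %.3f'%z,(abs(Q[...,0])<.016)&(abs(Q[...,1])<.045)&(Q[...,2]>z)&(Q[...,2]<z+.01)&(im.mean(-1)>70))
```

```text
bar 0.030 59 along 0.0354809898890082 0.03995893783990806 lat min/med/max [-0.007  -0.0048 -0.0021] z [0.1205 0.1225 0.1236]
bar 0.040 297 along 0.040014100925533626 0.049999225607573715 lat min/med/max [-0.0095 -0.0048  0.0001] z [0.1205 0.1244 0.1265]
bar 0.050 421 along 0.05001672769133791 0.05998639414811671 lat min/med/max [-0.0104 -0.0048  0.001 ] z [0.1212 0.1255 0.1274]
bar 0.060 448 along 0.06000712593535435 0.06999231739824138 lat min/med/max [-0.0103 -0.0047  0.001 ] z [0.1218 0.1254 0.1273]
bar 0.070 435 along 0.07000497469816543 0.07999639900248769 lat min/med/max [-0.0102 -0.0047  0.0009] z [0.122  0.1254 0.1272]
bar 0.080 453 along 0.08000162698858623 0.08965323027155518 lat min/med/max [-0.0101 -0.0046  0.0014] z [0.1209 0.1254 0.1272]
bar 0.090 478 along 0.0900532724439845 0.0999372942962063 lat min/med/max [-0.0101 -0.0044  0.0014] z [0.1213 0.1254 0.1273]
bar 0.100 464 along 0.10002723079912824 0.10995885866862544 lat min/med/max [-0.0099 -0.0042  0.0014] z [0.1217 0.1254 0.1275]
hang 0.090 98 along 0.0016588541698988608 0.010438129641680704 lat min/med/max [-0.027
[... 385 characters left out ...]
[-0.0104 -0.003   0.0116] z [0.1205 0.1271 0.1299]
hang 0.130 181 along 0.0016729120234416461 0.010650318090376493 lat min/med/max [-0.0053  0.0005  0.0068] z [0.13   0.1338 0.1396]
hang 0.140 219 along 0.007939976912779036 0.010987121530977537 lat min/med/max [-0.0161 -0.0005  0.0125] z [0.1405 0.1453 0.1499]
hang 0.150 215 along 0.008729812998027803 0.01126700230556793 lat min/med/max [-0.0187 -0.0007  0.0173] z [0.1503 0.1552 0.1599]
hang 0.160 260 along 0.002360861974644604 0.011995523815043884 lat min/med/max [-0.0208 -0.0011  0.0178] z [0.1604 0.1654 0.1698]
hang 0.170 916 along -0.009285319374028817 0.01204387514003484 lat min/med/max [-0.0058 -0.0016  0.0028] z [0.1705 0.1776 0.1788]
```

Emit:
{"op": "jog_arm", "data": {"rows": [[0.5,[-0.1,0,0.3],0],[0.5,[0,0,0.2],-0.4],[0.5,[-0.02,0.4,0],0],[0.5,[-0.02,0.4,0],0],[0.5,[-0.02,0.4,0],0],[0.5,[0,0,0],0]]}}

```text
time: 10.52
tool_pos: [0.52, -0.0393, 0.1493]
orientation: [[-0.048, 0.854, 0.518], [0.015, 0.519, -0.855], [-0.999, -0.033, -0.037]]
force: [0.4, -0.6, -1.5]
gripper_width: 0.0089
```

```bash
cat > rel.py <<'E'
from h import *
import sys
f=sys.argv[1]; yaw=float(sys.argv[2])
b,a,_=bore(None,yaw)
snap('wrist',f)
np.set_printoptions(precision=4,suppress=True)
P,m,im=wcloud(f); t=np.radians(yaw)
R=np.array([[np.cos(t),-np.sin(t)],[np.sin(t),np.cos(t)]])
Q=P.copy(); Q[...,:2]=(P[...,:2]-b[:2])@R; Q[...,2]-=b[2]
def show(n,k):
    w=Q[k&m]*1000
    if len(w)>20:
        l=np.percentile(w[:,1],[2,98]); print(n,len(w),'lat lo/hi/mid',l,l.mean().round(2),'ztop',np.percentile(w[:,2],97).round(2))
for s in np.arange(.012,.08,.008):
    show('bar %.3f'%s,(Q[...,0]>s)&(Q[...,0]<s+.008)&(abs(Q[...,1])<.025)&(Q[...,2]>-.003)&(Q[...,2]<.014))
show('sleeve',(abs(Q[...,0])<.012)&(abs(Q[...,1])<.02)&(abs(Q[...,2])<.004)&(im.mean(-1)>70))
show('hooks',(abs(Q[...,0])<.012)&(abs(Q[...,1])<.045)&(abs(Q[...,2]+.013)<.01)&(im.mean(-1)>70))
show('fintop',(abs(Q[...,0])<.014)&(abs(Q[...,1])<.01)&(Q[...,2]>.048)&(Q[...,2]<.064)&(im.mean(-1)>70))
im=cv2.imread(f'pics/{f}.png'); cv2.imwrite(f'pics/{f}b.png',cv2.resize(im[130:340,190:380],None,fx=3,fy=2.8,interpolation=2))
E
python3 rel.py w3 31.6
```

```text
t 10.52 bore [519.5321 -38.761  123.4195] yaw 31.2 pitch -0.47 up [ 0.022  -0.0203  0.9995] F [ 0.4 -0.6 -1.5] T [-0.101  0.114 -0.059] w 0.0089
roll -0.37008444797755047
bar 0.020 40 lat lo/hi/mid [0.4532 5.4267] 2.94 ztop 0.36
bar 0.028 181 lat lo/hi/mid [-1.4766  7.1596] 2.84 ztop 2.47
bar 0.036 300 lat lo/hi/mid [-2.8581  8.5389] 2.84 ztop 3.48
bar 0.044 341 lat lo/hi/mid [-2.8896  8.8676] 2.99 ztop 3.71
bar 0.052 347 lat lo/hi/mid [-2.9042  8.6068] 2.85 ztop 3.84
bar 0.060 347 lat lo/hi/mid [-2.9304  8.5329] 2.8 ztop 3.67
bar 0.068 361 lat lo/hi/mid [-2.9439  8.3639] 2.71 ztop 3.75
bar 0.076 349 lat lo/hi/mid [-2.9819  8.2506] 2.63 ztop 3.86
sleeve 154 lat lo/hi/mid [-10.9595  12.1034] 0.57 ztop 3.9
hooks 1874 lat lo/hi/mid [-35.0272  36.6728] 0.82 ztop -5.84
fintop 912 lat lo/hi/mid [-5.8131  2.7646] -1.52 ztop 57.2
```

Emit:
{"op": "jog_arm", "data": {"rows": [[0.5,[0.08,0,-0.12],-0.2],[0.5,[0.06,0,-0.1],0],[0.5,[0,0,0],0],[0.5,[0,0,0],0]]}}

```text
time: 10.9
tool_pos: [0.5178, -0.0372, 0.1477]
orientation: [[-0.049, 0.852, 0.521], [0.015, 0.522, -0.853], [-0.999, -0.035, -0.038]]
force: [-0.2, 0.9, -1.1]
gripper_width: 0.0087
```

```bash
python3 rel.py w4 31.6
```

```text
t 10.90 bore [517.275  -36.656  121.7941] yaw 31.5 pitch -0.53 up [ 0.0233 -0.0202  0.9995] F [-0.2  0.9 -1.1] T [-0.094  0.068 -0.057] w 0.0087
roll -0.1371402199178391
bar 0.020 22 lat lo/hi/mid [-2.2078  1.6675] -0.27 ztop 1.36
bar 0.028 174 lat lo/hi/mid [-4.3462  4.2587] -0.04 ztop 3.72
bar 0.036 300 lat lo/hi/mid [-5.4165  5.7456] 0.16 ztop 5.03
bar 0.044 343 lat lo/hi/mid [-5.8536  5.6909] -0.08 ztop 5.22
bar 0.052 343 lat lo/hi/mid [-5.8008  5.2185] -0.29 ztop 5.37
bar 0.060 357 lat lo/hi/mid [-5.7495  5.6028] -0.07 ztop 5.5
bar 0.068 366 lat lo/hi/mid [-6.2042  5.5424] -0.33 ztop 5.31
bar 0.076 361 lat lo/hi/mid [-5.6936  5.4275] -0.13 ztop 5.43
sleeve 159 lat lo/hi/mid [-10.8815  12.0449] 0.58 ztop 3.87
hooks 1880 lat lo/hi/mid [-34.9925  36.6448] 0.83 ztop -5.97
fintop 901 lat lo/hi/mid [-5.7789  2.7534] -1.51 ztop 57.03
```

View pics/w4b.png

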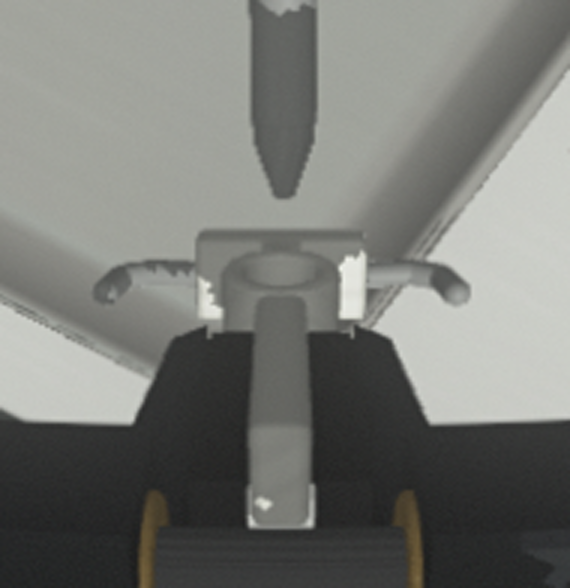

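Emit:
{"op": "jog_arm", "data": {"rows": [[0.5,[-0.02,0.3,0.04],0],[0.5,[-0.01,0.3,0],0],[0.5,[-0.01,0.3,0],0],[0.5,[-0.01,0.3,0],0],[0.5,[0,0,0],0]], "squeeze": 10}}

```text
time: 11.37
tool_pos: [0.5294, -0.0307, 0.1478]
orientation: [[-0.049, 0.852, 0.521], [0.015, 0.522, -0.853], [-0.999, -0.034, -0.038]]
force: [-0.1, 0.2, -1.6]
gripper_width: 0.0086
```

```bash
python3 rel.py w5 31.6
```

```text
t 11.37 bore [528.8506 -30.0813 121.9249] yaw 31.5 pitch -0.52 up [ 0.0232 -0.0204  0.9995] F [-0.1  0.2 -1.6] T [-0.076  0.072 -0.038] w 0.0086
roll -0.14690934554653268
bar 0.012 116 lat lo/hi/mid [-2.8724  3.8529] 0.49 ztop 3.2
bar 0.020 240 lat lo/hi/mid [-5.0028  5.9765] 0.49 ztop 4.38
bar 0.028 313 lat lo/hi/mid [-5.4946  6.4098] 0.46 ztop 5.0
bar 0.036 330 lat lo/hi/mid [-5.4379  6.3223] 0.44 ztop 5.23
bar 0.044 346 lat lo/hi/mid [-5.3822  6.2035] 0.41 ztop 5.17
bar 0.052 343 lat lo/hi/mid [-5.3368  6.0845] 0.37 ztop 5.08
bar 0.060 351 lat lo/hi/mid [-5.3017  6.0682] 0.38 ztop 5.35
bar 0.068 369 lat lo/hi/mid [-5.7601  5.9941] 0.12 ztop 5.22
bar 0.076 358 lat lo/hi/mid [-5.2568  5.8841] 0.31 ztop 5.09
sleeve 159 lat lo/hi/mid [-10.9533  12.0303] 0.54 ztop 3.9
hooks 1764 lat lo/hi/mid [-35.1161  36.6714] 0.78 ztop -5.78
fintop 908 lat lo/hi/mid [-5.8362  2.6747] -1.58 ztop 57.19
```

View pics/w5b.png

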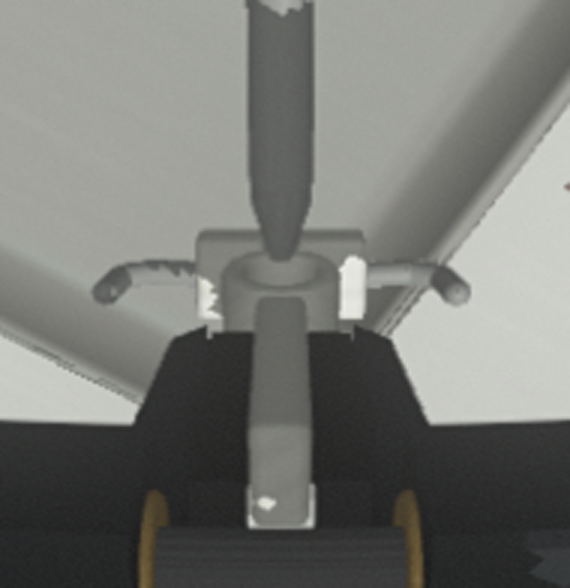

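Emit:
{"op": "jog_arm", "data": {"rows": [[0.5,[-0.01,0.3,0],0],[0.5,[-0.01,0.3,0],0],[0.5,[-0.01,0.3,0],0],[0.5,[-0.01,0.3,0],0],[0.5,[0,0,0],0]]}}

```text
time: 11.83
tool_pos: [0.5403, -0.024, 0.1477]
orientation: [[-0.05, 0.852, 0.521], [0.015, 0.522, -0.853], [-0.999, -0.035, -0.038]]
force: [-0.0, 1.0, -1.8]
gripper_width: 0.0089
```

```bash
python3 rel.py w6 31.8
```

```text
t 11.83 bore [539.7361 -23.3946 121.8235] yaw 31.4 pitch -0.55 up [ 0.0238 -0.0203  0.9995] F [-0.   1.  -1.8] T [-0.039  0.032 -0.007] w 0.0089
roll -0.3599652540253473
bar 0.012 267 lat lo/hi/mid [-5.1343  6.0245] 0.45 ztop 4.97
bar 0.020 311 lat lo/hi/mid [-5.6347  5.9126] 0.14 ztop 5.19
bar 0.028 318 lat lo/hi/mid [-5.5911  6.4055] 0.41 ztop 5.31
bar 0.036 337 lat lo/hi/mid [-5.5604  6.2048] 0.32 ztop 5.33
bar 0.044 343 lat lo/hi/mid [-5.5357  6.0296] 0.25 ztop 5.26
bar 0.052 343 lat lo/hi/mid [-5.5225  5.8701] 0.17 ztop 5.42
bar 0.060 347 lat lo/hi/mid [-5.5108  5.3516] -0.08 ztop 5.19
bar 0.068 375 lat lo/hi/mid [-6.006   5.7323] -0.14 ztop 5.14
bar 0.076 363 lat lo/hi/mid [-5.516   5.6208] 0.05 ztop 5.18
sleeve 250 lat lo/hi/mid [-10.9187  11.6198] 0.35 ztop 3.9
hooks 1484 lat lo/hi/mid [-35.4877  37.0345] 0.77 ztop -5.81
fintop 908 lat lo/hi/mid [-5.846   2.6706] -1.59 ztop 57.17
```

Emit:
{"op": "jog_arm", "data": {"rows": [[0.5,[-0.01,0.3,0],0],[0.5,[-0.01,0.3,0],0],[0.5,[-0.01,0.3,0],0],[0.5,[-0.01,0.3,0],0],[0.5,[0,0,0],0]]}}

```text
time: 12.3
tool_pos: [0.551, -0.0174, 0.1476]
orientation: [[-0.051, 0.852, 0.52], [0.014, 0.522, -0.853], [-0.999, -0.036, -0.039]]
force: [-0.1, 0.9, -0.2]
gripper_width: 0.0091
```

```bash
python3 rel.py w7 31.4
```

```text
t 12.30 bore [550.4193 -16.8528 121.7427] yaw 31.4 pitch -0.60 up [ 0.0246 -0.0201  0.9995] F [-0.1  0.9 -0.2] T [-0.03   0.048  0.032] w 0.0091
roll 0.007501881354041728
bar 0.012 285 lat lo/hi/mid [-5.5132  6.139 ] 0.31 ztop 5.25
bar 0.020 304 lat lo/hi/mid [-5.463   6.1158] 0.33 ztop 5.31
bar 0.028 325 lat lo/hi/mid [-5.3754  6.5801] 0.6 ztop 5.19
bar 0.036 333 lat lo/hi/mid [-5.2922  6.472 ] 0.59 ztop 5.4
bar 0.044 340 lat lo/hi/mid [-5.2173  6.3412] 0.56 ztop 5.39
bar 0.052 343 lat lo/hi/mid [-5.1504  6.2438] 0.55 ztop 5.69
bar 0.060 357 lat lo/hi/mid [-5.0863  6.2797] 0.6 ztop 5.47
bar 0.068 360 lat lo/hi/mid [-5.0327  6.1771] 0.57 ztop 5.41
bar 0.076 370 lat lo/hi/mid [-4.4993  7.1211] 1.31 ztop 5.55
sleeve 216 lat lo/hi/mid [-10.8827  11.9563] 0.54 ztop 3.87
hooks 1459 lat lo/hi/mid [-35.497   36.9789] 0.74 ztop -5.97
fintop 911 lat lo/hi/mid [-5.8003  2.7536] -1.52 ztop 57.19
```

```bash
cat > path.py <<'E'
from h import *
import sys
np.set_printoptions(precision=1,suppress=True)
for f in sys.argv[1:]:
    P,m,im=(wcloud if f[0]=='w' else cloud)(f)
    k=m&(P[...,2]>.118)&(P[...,2]<.131)&(P[...,0]>.53)&(P[...,0]<.67)&(P[...,1]>-.03)&(P[...,1]<.15)
    if f[0]=='w':
        lab=k
    w=P[k][:,:2]
    # polar slicing about bend centre approx
    c=np.array([.58,.07])
    ang=np.degrees(np.arctan2(w[:,1]-c[1],w[:,0]-c[0]))
    rr=np.hypot(*(w-c).T)
    print(f)
    for a in np.arange(-90,60,10):
        s=(abs(ang-a)<2.5)
        if s.sum()<6: continue
        lo,hi=np.percentile(rr[s],[3,97]); r=(lo+hi)/2
        print(a,s.sum(),'width %.1f'%((hi-lo)*1e3),(c+r*np.array([np.cos(np.radians(a)),np.sin(np.radians(a))]))*1e3)
E
python3 path.py w7 w4 w2 top0
```

```text
w7
-90 289 width 14.3 [580.    1.5]
-80 255 width 12.5 [590.9   8.2]
-70 227 width 10.9 [600.4  13.9]
-60 228 width 11.2 [609.1  19.6]
-50 239 width 11.0 [617.5  25.3]
-40 237 width 10.9 [624.6  32.5]
-30 235 width 11.0 [630.6  40.8]
-20 236 width 11.2 [635.  50.]
-10 228 width 10.9 [638.1  59.8]
0 225 width 11.0 [639.2  70. ]
10 214 width 11.0 [638.4  80.3]
20 206 width 11.3 [636.7  90.7]
30 164 width 8.8 [633.1 100.7]
40 118 width 7.1 [630.  111.9]
50 78 width 6.6 [626.4 125.3]
w4
-90 319 width 13.8 [580.    1.5]
-80 268 width 11.8 [590.9   8.2]
-70 245 width 11.4 [600.3  14.4]
-60 230 width 11.4 [609.   19.8]
-50 231 width 10.9 [617.5  25.4]
-40 229 width 11.2 [624.5  32.7]
w2
-90 317 width 13.6 [580.    1.9]
-80 277 width 12.2 [590.9   8.3]
-70 235 width 11.0 [600.3  14.3]
-60 234 width 11.3 [609.2  19.5]
-50 225 width 10.9 [617.2  25.6]
top0
-90 14 width 11.2 [580.    1.2]
-80 11 width 10.7 [590.9   8. ]
-70 10 width 10.4 [600.4  14. ]
-60 10 width 10.2 [609.1  19.6]
-50 9 width 9.7 [617.3  25.6]
-40 10 width 8.6 [624.9  32.3]
-30 9 width 9.9 [631.5  40.2]
-20 12 width 10.9 [635.3  49.9]
-10 9 width 9.1 [637.8  59.8]
0 13 width 9.9 [639.8  70. ]
10 8 width 7.3 [638.3  80.3]
20 10 width 10.2 [636.8  90.7]
30 14 width 12.3 [635.2 101.8]
40 15 width 13.7 [633.2 114.7]
50 21 width 27.1 [634.6 135.1]
```

View pics/w7.png

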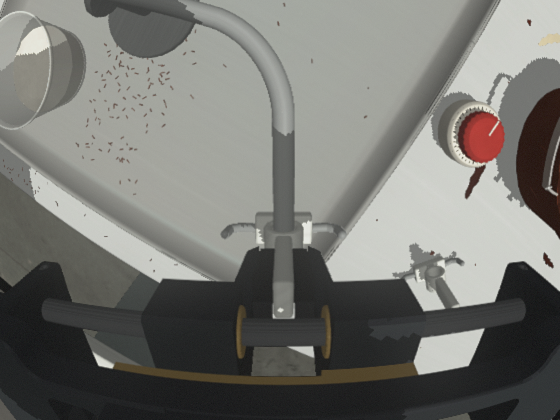

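```bash
cat > nxt.py <<'E'
from h import *
import sys
from scipy.interpolate import splprep,splev
W=np.array([(535,-25.6),(548,-17.8),(564,-8.2),(580,1.4),(590.9,8.2),(600.4,14.0),(609.1,19.6),(617.4,25.4),(624.7,32.4),(631,40.5),(635.1,50),(638,59.8),(639.4,70),(638.4,80.3),(636.8,90.7),(634.9,101.5),(632.9,113.5),(631,125),(628.5,140)])/1e3
tck,_=splprep(W.T,s=len(W)*(0.0003**2),k=4)
u=np.linspace(0,1,4000); C=np.array(splev(u,tck)).T; D=np.array(splev(u,tck,der=1)).T
S=np.r_[0,np.cumsum(np.hypot(*np.diff(C,axis=0).T))]; Y=np.degrees(np.unwrap(np.arctan2(D[:,1],D[:,0])))
b,a,R=bore()
ya=np.degrees(np.arctan2(a[1],a[0]))
bias=float(sys.argv[2]) if len(sys.argv)>2 else 0.00055
n=np.array([-np.sin(np.radians(ya)),np.cos(np.radians(ya))])
bb=b.copy(); bb[:2]+=bias*n
i=np.argmin(np.hypot(*(C-bb[:2]).T)); 
e=bb[:2]-C[i]; nl=np.array([-D[i,1],D[i,0]])/np.hypot(*D[i])
zt=.1216
print('s %.1f of stopface ~%.1f lat err %.2f mm left; yaw err %.1f (bar %.1f); z err %.2f'%(S[i]*1e3,np.interp(.145,C[:,1],S)*1e3,e@nl*1e3,ya-Y[i],Y[i],(bb[2]-zt)*1e3))
step=float(sys.argv[1])/1e3
N=6
# inward offset for sleeve chord
for j in range(0,N):
    t=np.interp(S[i]+step*j,S,np.arange(len(S))); k=int(round(t))
    g=np.r_[C[k],zt]; d=R.T@(g-bb)*100
    print(' +%.0f mm: shift from here x %.2f y %.2f z %.2f roll %.1f'%(step*j*1e3,*d,ya-Y[k]))
E
python3 nxt.py 3
```

```text
t 12.35 bore [550.059  -17.0323 121.7331] yaw 31.4 pitch -0.62 up [ 0.0249 -0.02    0.9994] F [-0.3  0.2 -1.1] T [-0.021  0.084  0.012] w 0.009
s 17.4 of stopface ~219.1 lat err 0.47 mm left; yaw err -1.0 (bar 32.4); z err 0.13
 +0 mm: shift from here x 0.01 y 0.00 z 0.05 roll -1.0
 +3 mm: shift from here x 0.00 y 0.30 z 0.04 roll -1.5
 +6 mm: shift from here x -0.01 y 0.60 z 0.03 roll -1.7
 +9 mm: shift from here x -0.02 y 0.90 z 0.02 roll -1.8
 +12 mm: shift from here x -0.03 y 1.20 z 0.01 roll -1.7
 +15 mm: shift from here x -0.04 y 1.50 z 0.01 roll -1.5
```

Emit:
{"op": "jog_arm", "data": {"rows": [[0.5,[-0.01,0.3,0],0],[0.5,[-0.01,0.3,0],0],[0.5,[-0.01,0.3,0],0],[0.5,[-0.01,0.3,0],0],[0.5,[0,0,0],0]]}}

```text
time: 12.77
tool_pos: [0.5617, -0.0109, 0.1475]
orientation: [[-0.051, 0.853, 0.52], [0.014, 0.521, -0.853], [-0.999, -0.036, -0.039]]
force: [0.7, -0.2, -0.3]
gripper_width: 0.0089
```

```bash
python3 nxt.py 3
```

```text
t 12.77 bore [561.1042 -10.3078 121.6586] yaw 31.4 pitch -0.64 up [ 0.0253 -0.02    0.9994] F [ 0.7 -0.2 -0.3] T [-0.071  0.079  0.041] w 0.0089
s 30.3 of stopface ~219.1 lat err 0.09 mm left; yaw err -1.7 (bar 33.1); z err 0.06
 +0 mm: shift from here x 0.01 y -0.00 z 0.01 roll -1.7
 +3 mm: shift from here x -0.01 y 0.30 z 0.00 roll -1.4
 +6 mm: shift from here x -0.02 y 0.60 z -0.01 roll -1.1
 +9 mm: shift from here x -0.03 y 0.90 z -0.01 roll -0.7
 +12 mm: shift from here x -0.04 y 1.20 z -0.01 roll -0.3
 +15 mm: shift from here x -0.05 y 1.50 z -0.01 roll 0.2
```

```bash
sed -i 's/(535,-25.6),(548,-17.8),(564,-8.2),(580,1.4)/(535,-26.0),(548,-18.1),(564,-8.4),(580,1.4)/' nxt.py; python3 nxt.py 3
```

```text
t 12.77 bore [561.1042 -10.3078 121.6586] yaw 31.4 pitch -0.64 up [ 0.0253 -0.02    0.9994] F [ 0.7 -0.2 -0.3] T [-0.071  0.079  0.041] w 0.0089
s 30.5 of stopface ~219.3 lat err 0.25 mm left; yaw err -2.1 (bar 33.5); z err 0.06
 +0 mm: shift from here x 0.00 y 0.00 z 0.03 roll -2.1
 +3 mm: shift from here x -0.01 y 0.30 z 0.01 roll -1.8
 +6 mm: shift from here x -0.02 y 0.60 z 0.01 roll -1.5
 +9 mm: shift from here x -0.03 y 0.90 z -0.00 roll -1.0
 +12 mm: shift from here x -0.04 y 1.20 z -0.00 roll -0.6
 +15 mm: shift from here x -0.05 y 1.50 z -0.01 roll -0.1
```

Emit:
{"op": "jog_arm", "data": {"rows": [[0.5,[-0.01,0.3,0],0],[0.5,[-0.01,0.3,0],0],[0.5,[-0.01,0.3,0],0],[0.5,[-0.01,0.3,0],0],[0.5,[0,0,0],0]]}}

```text
time: 13.18
tool_pos: [0.5731, -0.0038, 0.1474]
orientation: [[-0.051, 0.853, 0.52], [0.014, 0.521, -0.853], [-0.999, -0.036, -0.039]]
force: [-0.4, 0.3, -1.0]
gripper_width: 0.0089
```

```bash
python3 nxt.py 3
```

```text
t 13.18 bore [572.5221  -3.2125 121.5533] yaw 31.4 pitch -0.64 up [ 0.0254 -0.0201  0.9994] F [-0.4  0.3 -1. ] T [-0.086 -0.016 -0.029] w 0.0089
s 44.0 of stopface ~219.3 lat err 0.06 mm left; yaw err -0.3 (bar 31.7); z err -0.05
 +0 mm: shift from here x -0.00 y -0.00 z 0.01 roll -0.3
 +3 mm: shift from here x -0.02 y 0.30 z 0.00 roll 0.2
 +6 mm: shift from here x -0.03 y 0.60 z 0.01 roll 0.7
 +9 mm: shift from here x -0.04 y 0.90 z 0.01 roll 1.1
 +12 mm: shift from here x -0.05 y 1.20 z 0.02 roll 1.5
 +15 mm: shift from here x -0.06 y 1.50 z 0.03 roll 1.8
```

```bash
sed -i 's/0.0003\*\*2),k=4/0.0005**2),k=5/' nxt.py; sed -i 's/^b,a,R=bore()/if len(sys.argv)>3: print(np.c_[S,C[:,0],C[:,1]][::200]*1e3, Y[::200]); \nb,a,R=bore()/' nxt.py; python3 nxt.py 3 0.00055 p; python3 path.py w6 w5
```

```text
[[  0.         534.83182301 -26.0666883 ]
 [ 11.61077814 544.93806518 -20.36016197]
 [ 22.42816457 553.99976579 -14.45318574]
 [ 33.00793229 562.83822525  -8.6385292 ]
 [ 43.67755191 571.90663738  -3.01763696]
 [ 54.59717863 581.35377951   2.45814346]
 [ 65.77168809 591.0877026    7.94633367]
 [ 77.08068767 600.83942131  13.67209654]
 [ 88.34133424 610.22660413  19.88700822]
 [ 99.39176395 618.81726344  26.82783029]
 [110.17268261 626.19344563  34.67528177]
 [120.77030148 632.01491991  43.51281284]
 [131.37321471 636.0803587   53.28838704]
 [142.15380488 638.35868815  63.8120424 ]
 [153.17518405 638.97597397  74.8067848 ]
 [164.37296883 638.19231387  85.97146757]
 [175.59551025 636.37859247  97.04383619]
 [186.67561109 633.99323624 107.86357282]
 [197.52416878 631.55896844 118.43534094]
 [208.25640197 629.63956408 128.99182994]] [ 26.35274865  31.96283633  33.66747599  32.71657089  30.8574967
  29.52002246  29.59620762  31.59158676  35.82525519  42.48238984
  51.44562177  61.98490403  72.75546392  82.54294862  90.70295252
  96.99397761 101.25891352 103.18275038 102.21139532  97.81714
[... 489 characters left out ...]
1.20 z 0.04 roll 2.0
 +15 mm: shift from here x -0.06 y 1.50 z 0.05 roll 2.0
w6
-90 302 width 14.2 [580.    1.4]
-80 249 width 12.0 [590.9   8.1]
-70 247 width 11.5 [600.4  14. ]
-60 239 width 11.0 [609.1  19.6]
-50 231 width 11.0 [617.3  25.5]
-40 238 width 11.0 [624.5  32.7]
-30 245 width 11.1 [630.5  40.8]
-20 228 width 11.0 [635.  50.]
-10 221 width 11.0 [637.9  59.8]
0 104 width 5.6 [636.2  70. ]
10 41 width 1.9 [633.6  79.4]
w5
-90 304 width 14.2 [580.    1.5]
-80 266 width 12.1 [590.9   8.2]
-70 235 width 10.8 [600.4  14.1]
-60 234 width 10.9 [609.1  19.6]
-50 234 width 11.1 [617.3  25.5]
-40 229 width 10.8 [624.5  32.7]
-30 220 width 10.9 [630.4  40.9]
-20 111 width 7.3 [632.9  50.7]
```

```bash
cat > fit.py <<'E'
import numpy as np
from scipy.optimize import least_squares
W=np.array([(580,1.4),(590.9,8.2),(600.4,14.0),(609.1,19.6),(617.4,25.4),(624.6,32.6),(630.7,40.7),(635.0,50),(638,59.8),(639.3,70),(638.4,80.3),(636.8,90.7),(634.9,101.5),(632.9,113.5),(631,125)])/1e3
s=np.arange(0,.2,.0002)
def curve(p):
    x0,y0,h0,s1,s2,hm,h1=p
    sm=(s1+s2)/2
    h=np.interp(s,[s1,sm,s2],[h0,hm,h1])
    x=x0+np.r_[0,np.cumsum(np.cos(h)[:-1])]*.0002; y=y0+np.r_[0,np.cumsum(np.sin(h)[:-1])]*.0002
    return np.c_[x,y],h
def res(p):
    c,h=curve(p); d=c[None]-W[:,None]; i=np.argmin((d**2).sum(-1),1)
    e=W-c[i]; return (e[:,1]*np.cos(h[i])-e[:,0]*np.sin(h[i]))*1e3
r=least_squares(res,[.5518,-.0158,np.radians(31.4),.06,.13,np.radians(65),np.radians(99.5)],x_scale=[.001,.001,.02,.005,.005,.03,.02],diff_step=1e-3)
if __name__=='__main__': print(r.x,np.degrees(r.x[[2,5,6]]),res(r.x).round(2))
C,h=curve(r.x); C0=C; S=s; Y=np.degrees(h)
np.savez('path.npz',C=C,S=S,Y=Y)
E
python3 fit.py
python3 - <<'E'
t=open('nxt.py').read()
i=t.index('W=np');j=t.index('b,a,R=bore()')
t=t[:i]+"q=np.load('path.npz');C,S,Y=q['C'],q['S'],q['Y'];D=np.c_[np.cos(np.radians(Y)),np.sin(np.radians(Y))]\n"+t[j:]
open('nxt.py','w').write(t)
E
python3 nxt.py 3
```

```text
[ 5.77558001e-01 -1.44420971e-04  5.57859848e-01  3.87424976e-02
  1.09483640e-01  1.13296988e+00  1.73718496e+00] [31.96301484 64.91439248 99.53336643] [ 0.02  0.02 -0.09  0.05 -0.01  0.06 -0.14  0.14  0.03 -0.14  0.09 -0.05
  0.03  0.02 -0.01]
t 13.18 bore [572.5221  -3.2125 121.5533] yaw 31.4 pitch -0.64 up [ 0.0254 -0.0201  0.9994] F [-0.4  0.3 -1. ] T [-0.086 -0.016 -0.029] w 0.0089
s 0.0 of stopface ~174.4 lat err 0.61 mm left; yaw err -0.6 (bar 32.0); z err -0.05
 +0 mm: shift from here x -0.03 y 0.59 z 0.05 roll -0.6
 +3 mm: shift from here x -0.04 y 0.89 z 0.05 roll -0.6
 +6 mm: shift from here x -0.05 y 1.19 z 0.05 roll -0.6
 +9 mm: shift from here x -0.06 y 1.49 z 0.05 roll -0.6
 +12 mm: shift from here x -0.07 y 1.79 z 0.04 roll -0.6
 +15 mm: shift from here x -0.08 y 2.09 z 0.04 roll -0.6
```

Emit:
{"op": "jog_arm", "data": {"rows": [[0.5,[-0.01,0.3,0.02],0],[0.5,[-0.01,0.3,0.01],-0.5],[0.5,[-0.01,0.3,0.01],0],[0.5,[-0.01,0.3,0],0],[0.5,[-0.01,0.3,0],0],[0.5,[0,0,0],0]]}}

```text
time: 13.68
tool_pos: [0.5874, 0.0046, 0.1473]
orientation: [[-0.052, 0.847, 0.528], [0.014, 0.53, -0.848], [-0.999, -0.036, -0.04]]
force: [-0.1, 0.1, -2.3]
gripper_width: 0.0091
```

```bash
python3 nxt.py 4
```

```text
t 13.68 bore [586.8306   5.1956 121.3794] yaw 31.9 pitch -0.63 up [ 0.0257 -0.0203  0.9994] F [-0.1  0.1 -2.3] T [-0.05   0.038 -0.014] w 0.0091
s 10.6 of stopface ~174.4 lat err 0.17 mm left; yaw err -0.0 (bar 32.0); z err -0.22
 +0 mm: shift from here x -0.02 y -0.01 z 0.02 roll -0.0
 +4 mm: shift from here x -0.04 y 0.39 z 0.02 roll -0.0
 +8 mm: shift from here x -0.05 y 0.79 z 0.02 roll -0.0
 +12 mm: shift from here x -0.07 y 1.19 z 0.02 roll -0.0
 +16 mm: shift from here x -0.08 y 1.59 z 0.02 roll -0.0
 +20 mm: shift from here x -0.09 y 1.99 z 0.01 roll -0.0
```

Emit:
{"op": "jog_arm", "data": {"rows": [[0.5,[-0.03,0.3,0],0],[0.5,[-0.015,0.3,0],0],[0.5,[-0.015,0.3,0],0],[0.5,[-0.015,0.3,0],0],[0.5,[-0.015,0.3,0],0],[0.5,[0,0,0],0]]}}

```text
time: 14.18
tool_pos: [0.6015, 0.0134, 0.1476]
orientation: [[-0.052, 0.847, 0.528], [0.014, 0.53, -0.848], [-0.999, -0.036, -0.04]]
force: [-0.6, -0.4, -2.0]
gripper_width: 0.0091
```

```bash
python3 nxt.py 3; python3 rel.py w8 32|tail -14
```

```text
t 14.18 bore [600.8884  14.0257 121.6787] yaw 31.9 pitch -0.64 up [ 0.0259 -0.0203  0.9994] F [-0.6 -0.4 -2. ] T [-0.123  0.054  0.029] w 0.0091
s 27.2 of stopface ~174.4 lat err 0.22 mm left; yaw err -0.0 (bar 32.0); z err 0.08
 +0 mm: shift from here x 0.01 y -0.01 z 0.02 roll -0.0
 +3 mm: shift from here x -0.00 y 0.29 z 0.02 roll -0.0
 +6 mm: shift from here x -0.01 y 0.59 z 0.02 roll -0.0
 +9 mm: shift from here x -0.03 y 0.89 z 0.02 roll -0.0
 +12 mm: shift from here x -0.04 y 1.19 z 0.02 roll -0.4
 +15 mm: shift from here x -0.05 y 1.49 z 0.01 roll -3.2
t 14.18 bore [600.8884  14.0257 121.6787] yaw 31.9 pitch -0.64 up [ 0.0259 -0.0203  0.9994] F [-0.6 -0.4 -2. ] T [-0.123  0.054  0.029] w 0.0091
roll -0.05496519127074606
bar 0.012 277 lat lo/hi/mid [-5.0572  6.3568] 0.65 ztop 5.48
bar 0.020 307 lat lo/hi/mid [-4.4284  7.5075] 1.54 ztop 5.42
bar 0.028 336 lat lo/hi/mid [-2.7347 10.1619] 3.71 ztop 5.4
bar 0.036 372 lat lo/hi/mid [-0.0561 14.2368] 7.09 ztop 5.42
bar 0.044 423 lat lo/hi/mid [ 3.6765 20.2616] 11.97 ztop 5.59
bar 0.052 416 lat lo/hi/mid [ 9.5908 24.5071] 17.05 ztop 5.45
bar 0.060 210 lat lo/hi/mid [16.5159 24.9191] 20.72 ztop 5.15
sleeve 236 lat lo/hi/mid [-10.8624  11.8446] 0.49 ztop 3.88
hooks 1462 lat lo/hi/mid [-35.3845  37.1962] 0.91 ztop -5.77
fintop 901 lat lo/hi/mid [-5.8722  2.65  ] -1.61 ztop 57.13
```

```bash
python3 - <<'E'
t=open('nxt.py').read()
t=t.replace("D=np.c_","\nfrom scipy.ndimage import uniform_filter1d as uf\nC=uf(C,100,axis=0,mode='nearest');Y=uf(Y,100,mode='nearest')\nD=np.c_")
open('nxt.py','w').write(t)
E
python3 nxt.py 3
```

```text
t 14.23 bore [600.5615  13.8505 121.6563] yaw 31.9 pitch -0.66 up [ 0.0263 -0.0202  0.9994] F [ 0.5 -0.1 -1.4] T [-0.037  0.08   0.001] w 0.009
s 27.0 of stopface ~174.5 lat err 0.25 mm left; yaw err -0.0 (bar 32.0); z err 0.06
 +0 mm: shift from here x 0.00 y -0.00 z 0.02 roll -0.0
 +3 mm: shift from here x -0.01 y 0.30 z 0.02 roll -0.1
 +6 mm: shift from here x -0.02 y 0.60 z 0.02 roll -0.4
 +9 mm: shift from here x -0.03 y 0.90 z 0.02 roll -1.2
 +12 mm: shift from here x -0.04 y 1.20 z 0.01 roll -2.4
 +15 mm: shift from here x -0.05 y 1.50 z -0.01 roll -4.1
```

Emit:
{"op": "jog_arm", "data": {"rows": [[0.5,[-0.01,0.3,0],-0.3],[0.5,[-0.01,0.3,0],-0.6],[0.5,[-0.01,0.3,0],-0.9],[0.5,[0,0,0],0]]}}

```text
time: 14.57
tool_pos: [0.6092, 0.0182, 0.1475]
orientation: [[-0.053, 0.829, 0.557], [0.014, 0.558, -0.83], [-0.999, -0.036, -0.041]]
force: [1.5, -0.6, -1.1]
gripper_width: 0.0089
```

```bash
python3 nxt.py 2
```

```text
t 14.57 bore [608.5455  18.838  121.601 ] yaw 33.9 pitch -0.62 up [ 0.027  -0.0208  0.9994] F [ 1.5 -0.6 -1.1] T [-0.051  0.057  0.046] w 0.0089
s 36.4 of stopface ~174.5 lat err 0.19 mm left; yaw err 0.6 (bar 33.3); z err 0.00
 +0 mm: shift from here x -0.00 y -0.00 z 0.02 roll 0.6
 +2 mm: shift from here x -0.01 y 0.20 z 0.02 roll -0.2
 +4 mm: shift from here x -0.01 y 0.40 z 0.02 roll -1.2
 +6 mm: shift from here x -0.02 y 0.60 z 0.01 roll -2.3
 +8 mm: shift from here x -0.03 y 0.79 z 0.00 roll -3.7
 +10 mm: shift from here x -0.04 y 0.99 z -0.01 roll -5.2
```

Emit:
{"op": "jog_arm", "data": {"rows": [[0.5,[-0.01,0.27,0.01],-0.6],[0.5,[-0.01,0.27,0],-1.3],[0.5,[-0.01,0.27,-0.01],-1.8],[0.5,[0,0,0],0]]}}

```text
time: 14.9
tool_pos: [0.6165, 0.0233, 0.1475]
orientation: [[-0.053, 0.787, 0.615], [0.014, 0.616, -0.788], [-0.999, -0.033, -0.044]]
force: [0.1, 0.0, -1.7]
gripper_width: 0.0089
```

```bash
python3 nxt.py 2
```

```text
t 14.90 bore [615.8993  23.9438 121.5732] yaw 38.0 pitch -0.45 up [ 0.0277 -0.0226  0.9993] F [ 0.1  0.  -1.7] T [-0.015  0.031 -0.009] w 0.0089
s 45.4 of stopface ~174.5 lat err 0.09 mm left; yaw err -0.4 (bar 38.3); z err -0.03
 +0 mm: shift from here x -0.00 y 0.00 z 0.01 roll -0.4
 +2 mm: shift from here x -0.01 y 0.20 z 0.00 roll -2.0
 +4 mm: shift from here x -0.02 y 0.40 z -0.00 roll -3.8
 +6 mm: shift from here x -0.02 y 0.60 z -0.02 roll -5.7
 +8 mm: shift from here x -0.03 y 0.80 z -0.04 roll -7.5
 +10 mm: shift from here x -0.03 y 0.99 z -0.07 roll -9.4
```

Emit:
{"op": "jog_arm", "data": {"rows": [[0.5,[-0.01,0.25,0.01],-2.5],[0.5,[-0.01,0.25,-0.01],-2.4],[0.5,[-0.01,0.25,-0.01],-2.4],[0.5,[-0.01,0.25,-0.01],-2.4],[0.5,[0,0,0],0]]}}

```text
time: 15.32
tool_pos: [0.6241, 0.0303, 0.1475]
orientation: [[-0.054, 0.665, 0.745], [0.014, 0.747, -0.665], [-0.998, -0.025, -0.049]]
force: [-1.0, 0.6, -1.2]
gripper_width: 0.0086
```

```bash
python3 nxt.py 2.5
```

```text
t 15.32 bore [623.3383  31.0382 121.593 ] yaw 48.2 pitch -0.00 up [ 0.0302 -0.0268  0.9991] F [-1.   0.6 -1.2] T [-0.048 -0.01  -0.036] w 0.0086
s 55.6 of stopface ~174.5 lat err 0.25 mm left; yaw err 0.7 (bar 47.6); z err -0.01
 +0 mm: shift from here x -0.00 y -0.00 z 0.02 roll 0.7
 +2 mm: shift from here x -0.01 y 0.24 z 0.02 roll -1.6
 +5 mm: shift from here x -0.01 y 0.49 z 0.01 roll -4.0
 +8 mm: shift from here x -0.02 y 0.75 z -0.01 roll -6.4
 +10 mm: shift from here x -0.02 y 0.99 z -0.04 roll -8.7
 +12 mm: shift from here x -0.03 y 1.24 z -0.09 roll -11.1
```

Emit:
{"op": "jog_arm", "data": {"rows": [[0.5,[-0.01,0.25,0.02],-1.8],[0.5,[-0.01,0.25,-0.0],-2.3],[0.5,[-0.01,0.25,-0.01],-2.3],[0.5,[-0.01,0.25,-0.01],-2.3],[0.5,[0,0,0],0]]}}

```text
time: 15.73
tool_pos: [0.6303, 0.0378, 0.1476]
orientation: [[-0.054, 0.538, 0.841], [0.013, 0.843, -0.538], [-0.998, -0.018, -0.053]]
force: [-0.4, 1.0, -1.1]
gripper_width: 0.0091
```

```bash
python3 nxt.py 2.5; python3 rel.py w9 57|tail -11; python3 path.py w9
```

```text
t 15.73 bore [629.4828  38.6085 121.6905] yaw 57.4 pitch 0.40 up [ 0.0333 -0.0295  0.999 ] F [-0.4  1.  -1.1] T [-0.071  0.057  0.011] w 0.0091
s 65.4 of stopface ~174.5 lat err 0.05 mm left; yaw err 0.7 (bar 56.7); z err 0.09
 +0 mm: shift from here x 0.01 y 0.00 z 0.01 roll 0.7
 +2 mm: shift from here x 0.00 y 0.26 z 0.00 roll -1.8
 +5 mm: shift from here x 0.00 y 0.50 z -0.01 roll -4.0
 +8 mm: shift from here x -0.00 y 0.74 z -0.03 roll -6.3
 +10 mm: shift from here x -0.01 y 0.99 z -0.06 roll -8.8
 +12 mm: shift from here x -0.01 y 1.23 z -0.10 roll -11.1
t 15.73 bore [629.4828  38.6085 121.6905] yaw 57.4 pitch 0.40 up [ 0.0333 -0.0295  0.999 ] F [-0.4  1.  -1.1] T [-0.071  0.057  0.011] w 0.0091
roll 0.36622009268314315
bar 0.012 299 lat lo/hi/mid [-3.9928  8.2977] 2.15 ztop 5.39
bar 0.020 331 lat lo/hi/mid [-2.16   11.1603] 4.5 ztop 5.34
bar 0.028 372 lat lo/hi/mid [ 1.1577 16.18  ] 8.67 ztop 5.36
bar 0.036 415 lat lo/hi/mid [ 6.2519 23.2861] 14.77 ztop 5.38
bar 0.044 344 lat lo/hi/mid [12.1286 24.7039] 18.42 ztop 5.48
bar 0.052 130 lat lo/hi/mid [19.0141 24.8522] 21.93 ztop 4.76
sleeve 218 lat lo/hi/mid [-10.7962  12.0867] 0.65 ztop 3.93
hooks 1447 lat lo/hi/mid [-35.2507  37.0183] 0.88 ztop -5.55
fintop 907 lat lo/hi/mid [-6.6378  1.8534] -2.39 ztop 57.22
w9
-30 151 width 21.7 [630.5  40.9]
-20 277 width 15.3 [633.3  50.6]
-10 206 width 11.1 [638.5  59.7]
0 209 width 10.7 [639.9  70. ]
10 214 width 10.5 [639.1  80.4]
20 223 width 10.4 [637.6  91. ]
30 265 width 12.0 [635.7 102.2]
40 300 width 13.5 [633.7 115.1]
50 485 width 29.2 [635.7 136.4]
```

View pics/w9b.png

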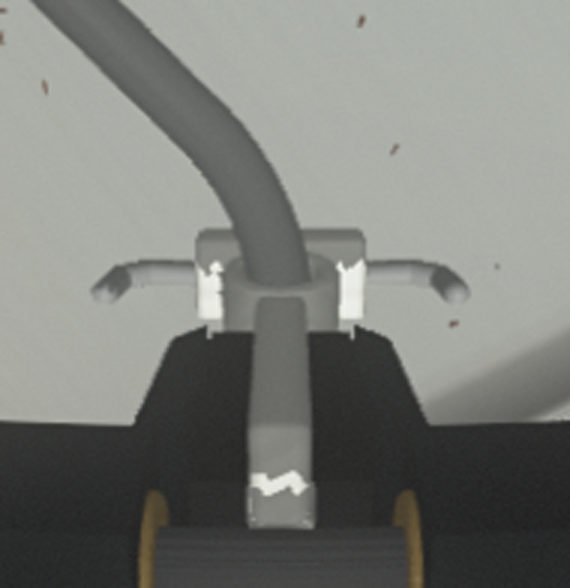

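Emit:
{"op": "jog_arm", "data": {"rows": [[0.5,[0,0.25,0.02],-1.8],[0.5,[0,0.25,0.01],-2.3],[0.5,[0,0.25,0],-2.3],[0.5,[0,0.25,0],-2.3],[0.5,[0,0,0],0]]}}

```text
time: 16.2
tool_pos: [0.6348, 0.0454, 0.1471]
orientation: [[-0.056, 0.399, 0.915], [0.011, 0.917, -0.399], [-0.998, -0.012, -0.056]]
force: [-0.2, 0.6, -1.2]
gripper_width: 0.0089
```

```bash
sed -i 's/^W=.*/W=np.array([(580,1.4),(590.9,8.2),(600.4,14.0),(609.1,19.6),(617.4,25.4),(624.6,32.6),(630.8,40.7),(635.3,50),(638.4,59.8),(639.8,70),(639.1,80.4),(637.6,91.0),(635.7,102.2),(633.7,114.5)])\/1e3/' fit.py; python3 fit.py;  python3 nxt.py 2.5
```

```text
[ 0.53267159 -0.02814918  0.55781819  0.09142624  0.1633169   1.12500522
  1.73074998] [31.9606282  64.45805109 99.16466898] [ 0.02  0.02 -0.09  0.05 -0.02  0.08 -0.12  0.09  0.02 -0.09  0.1  -0.09
  0.01  0.02]
t 16.20 bore [633.8379  46.2878 121.2835] yaw 66.4 pitch 0.75 up [ 0.0381 -0.0309  0.9988] F [-0.2  0.6 -1.2] T [-0.062  0.041  0.015] w 0.0089
s 127.0 of stopface ~199.8 lat err 0.19 mm left; yaw err 2.2 (bar 64.2); z err -0.32
 +0 mm: shift from here x -0.03 y -0.01 z 0.02 roll 2.2
 +2 mm: shift from here x -0.04 y 0.25 z 0.02 roll -0.2
 +5 mm: shift from here x -0.04 y 0.49 z 0.02 roll -2.5
 +8 mm: shift from here x -0.04 y 0.73 z 0.00 roll -4.8
 +10 mm: shift from here x -0.04 y 0.98 z -0.02 roll -7.3
 +12 mm: shift from here x -0.04 y 1.24 z -0.06 roll -9.8
```

Emit:
{"op": "jog_arm", "data": {"rows": [[0.5,[-0.04,0.25,0.02],-0.6],[0.5,[0,0.25,0.01],-2.0],[0.5,[0,0.25,0],-2.3],[0.5,[0,0.25,-0.01],-2.3],[0.5,[0,0,0],0]]}}

```text
time: 16.62
tool_pos: [0.6387, 0.0547, 0.1474]
orientation: [[-0.057, 0.274, 0.96], [0.01, 0.962, -0.274], [-0.998, -0.006, -0.058]]
force: [-0.5, 0.3, -1.2]
gripper_width: 0.0088
```

```bash
sed -i 's/arange(0,.2,/arange(0,.24,/' fit.py; python3 fit.py >/dev/null;  python3 nxt.py 2.5
```

```text
t 16.62 bore [637.644   55.6249 121.499 ] yaw 74.0 pitch 1.12 up [ 0.0416 -0.0321  0.9986] F [-0.5  0.3 -1.2] T [-0.054  0.017 -0.032] w 0.0088
s 137.2 of stopface ~227.6 lat err -0.00 mm left; yaw err 0.2 (bar 73.9); z err -0.10
 +0 mm: shift from here x -0.01 y 0.00 z -0.00 roll 0.2
 +2 mm: shift from here x -0.01 y 0.26 z -0.01 roll -2.3
 +5 mm: shift from here x -0.01 y 0.50 z -0.02 roll -4.6
 +8 mm: shift from here x -0.01 y 0.76 z -0.04 roll -7.2
 +10 mm: shift from here x -0.01 y 0.99 z -0.08 roll -9.5
 +12 mm: shift from here x -0.01 y 1.25 z -0.13 roll -12.0
```

Emit:
{"op": "jog_arm", "data": {"rows": [[0.5,[-0.01,0.25,0.0],-2.2],[0.5,[0,0.25,0],-2.4],[0.5,[0,0.25,0],-2.4],[0.5,[0,0.25,-0.01],-2.4],[0.5,[0,0,0],0]]}}

```text
time: 17.03
tool_pos: [0.6406, 0.064, 0.1473]
orientation: [[-0.058, 0.108, 0.992], [0.009, 0.994, -0.108], [-0.998, 0.003, -0.058]]
force: [0.1, 0.3, -1.7]
gripper_width: 0.0095
```

```bash
python3 nxt.py 2.5; python3 rel.py w10 83|tail -11; python3 path.py w10
```

```text
t 17.03 bore [639.3597  64.9788 121.4902] yaw 83.7 pitch 1.59 up [ 0.0462 -0.033   0.9983] F [ 0.1  0.3 -1.7] T [-0.069 -0.011 -0.017] w 0.0095
s 146.6 of stopface ~227.6 lat err 0.21 mm left; yaw err 0.8 (bar 82.9); z err -0.11
 +0 mm: shift from here x -0.01 y -0.01 z 0.02 roll 0.8
 +2 mm: shift from here x -0.01 y 0.25 z 0.02 roll -1.7
 +5 mm: shift from here x -0.01 y 0.49 z 0.01 roll -4.1
 +8 mm: shift from here x -0.01 y 0.75 z -0.02 roll -6.6
 +10 mm: shift from here x -0.01 y 0.99 z -0.05 roll -8.6
 +12 mm: shift from here x -0.00 y 1.24 z -0.09 roll -10.6
bar 0.020 324 lat lo/hi/mid [-1.632  11.0647] 4.72 ztop 5.66
bar 0.028 332 lat lo/hi/mid [ 0.7211 13.3792] 7.05 ztop 5.56
bar 0.036 344 lat lo/hi/mid [ 3.1906 15.7696] 9.48 ztop 5.75
bar 0.044 337 lat lo/hi/mid [ 6.0547 18.2625] 12.16 ztop 5.79
bar 0.052 349 lat lo/hi/mid [ 8.4124 20.77  ] 14.59 ztop 5.78
bar 0.060 365 lat lo/hi/mid [10.5586 22.514 ] 16.54 ztop 5.61
bar 0.068 353 lat lo/hi/mid [12.6089 24.4755] 18.54 ztop 5.79
bar 0.076 311 lat lo/hi/mid [ 5.6505 24.363 ] 15.01 ztop 13.84
sleeve 216 lat lo/hi/mid [-10.8119  11.938 ] 0.56 ztop 3.91
hooks 1441 lat lo/hi/mid [-35.5362  37.0225] 0.74 ztop -5.66
fintop 913 lat lo/hi/mid [-7.0412  1.4245] -2.81 ztop 57.27
w10
0 180 width 21.9 [639.8  70. ]
10 195 width 11.3 [638.9  80.4]
20 216 width 11.5 [637.4  90.9]
30 243 width 12.3 [635.6 102.1]
40 287 width 13.2 [633.4 114.8]
50 474 width 30.1 [635.3 136. ]
```

Emit:
{"op": "jog_arm", "data": {"rows": [[0.5,[-0.03,0.25,0.02],-1.6],[0.5,[0,0.25,0.01],-2.3],[0.5,[0,0.25,0],-2.3],[0.5,[0,0.25,0],-2.0],[0.5,[0,0,0],0]]}}

```text
time: 17.5
tool_pos: [0.6411, 0.0726, 0.1476]
orientation: [[-0.059, -0.037, 0.998], [0.007, 0.999, 0.038], [-0.998, 0.009, -0.058]]
force: [-0.4, 0.8, -1.2]
gripper_width: 0.0088
```

```bash
sed -i 's/^zt=.*/zt=.1218/' nxt.py; python3 nxt.py 2.5
```

```text
t 17.50 bore [639.8001  73.5259 121.7842] yaw 92.1 pitch 1.95 up [ 0.0508 -0.0321  0.9981] F [-0.4  0.8 -1.2] T [-0.043  0.008 -0.009] w 0.0088
s 155.2 of stopface ~227.6 lat err 0.22 mm left; yaw err 0.9 (bar 91.2); z err -0.02
 +0 mm: shift from here x -0.00 y -0.00 z 0.02 roll 0.9
 +2 mm: shift from here x -0.00 y 0.24 z 0.02 roll -1.1
 +5 mm: shift from here x 0.00 y 0.50 z 0.01 roll -2.9
 +8 mm: shift from here x 0.01 y 0.76 z -0.00 roll -4.4
 +10 mm: shift from here x 0.01 y 0.99 z -0.02 roll -5.5
 +12 mm: shift from here x 0.01 y 1.25 z -0.05 roll -6.3
```

Emit:
{"op": "jog_arm", "data": {"rows": [[0.5,[0,0.25,0.02],-1.1],[0.5,[0,0.25,0.01],-1.7],[0.5,[0,0.25,0],-1.4],[0.5,[0,0.25,0],-1.1],[0.5,[0,0,0],0]]}}

```text
time: 17.92
tool_pos: [0.6407, 0.0832, 0.1478]
orientation: [[-0.059, -0.137, 0.989], [0.006, 0.99, 0.137], [-0.998, 0.014, -0.057]]
force: [-0.1, -0.1, -1.5]
gripper_width: 0.009
```

```bash
python3 nxt.py 3;python3 rel.py w11 99|tail -11; python3 path.py w11
```

```text
t 17.92 bore [639.3143  84.1485 121.9091] yaw 97.8 pitch 2.25 up [ 0.0533 -0.0323  0.998 ] F [-0.1 -0.1 -1.5] T [-0.054  0.017 -0.008] w 0.009
s 165.8 of stopface ~227.6 lat err -0.20 mm left; yaw err 0.0 (bar 97.8); z err 0.11
 +0 mm: shift from here x 0.01 y -0.00 z -0.02 roll 0.0
 +3 mm: shift from here x 0.02 y 0.30 z -0.02 roll -0.9
 +6 mm: shift from here x 0.02 y 0.60 z -0.03 roll -1.3
 +9 mm: shift from here x 0.03 y 0.90 z -0.03 roll -1.4
 +12 mm: shift from here x 0.03 y 1.20 z -0.04 roll -1.4
 +15 mm: shift from here x 0.03 y 1.50 z -0.05 roll -1.4
bar 0.020 304 lat lo/hi/mid [-4.5432  6.9747] 1.22 ztop 5.07
bar 0.028 311 lat lo/hi/mid [-4.1781  7.2687] 1.55 ztop 5.06
bar 0.036 326 lat lo/hi/mid [-4.263   7.5526] 1.64 ztop 5.25
bar 0.044 344 lat lo/hi/mid [-4.3347  7.3279] 1.5 ztop 5.42
bar 0.052 344 lat lo/hi/mid [-3.9829  7.7043] 1.86 ztop 5.18
bar 0.060 471 lat lo/hi/mid [-14.5765  15.9208] 0.67 ztop 13.91
bar 0.068 591 lat lo/hi/mid [-6.9551 15.2928] 4.17 ztop 13.22
bar 0.076 463 lat lo/hi/mid [-7.8163  7.0732] -0.37 ztop 7.09
sleeve 226 lat lo/hi/mid [-10.7645  11.6715] 0.45 ztop 3.93
hooks 1471 lat lo/hi/mid [-35.5814  37.0625] 0.74 ztop -5.81
fintop 920 lat lo/hi/mid [-7.1661  1.423 ] -2.87 ztop 57.1
w11
10 10 width 16.6 [642.4  81. ]
20 281 width 21.6 [638.1  91.2]
30 227 width 12.5 [635.4 102. ]
40 277 width 14.1 [633.3 114.7]
50 428 width 30.4 [635.1 135.6]
```

View pics/w11b.png

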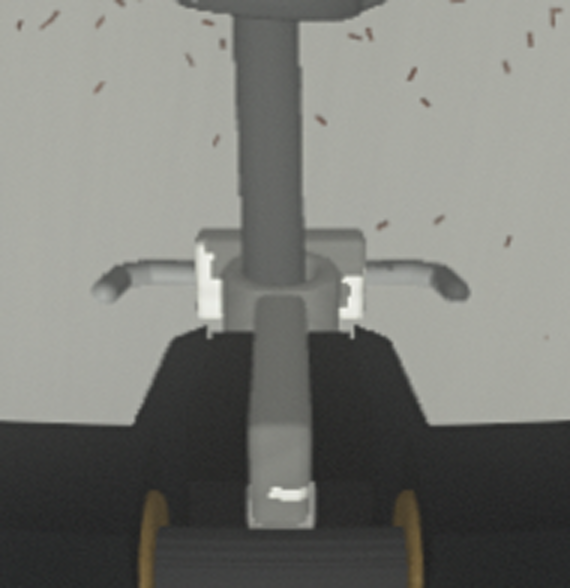

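Emit:
{"op": "jog_arm", "data": {"rows": [[0.5,[0.01,0.3,-0.03],-0.6],[0.5,[0,0.3,-0.02],-0.7],[0.5,[0,0.3,0],0],[0.5,[0,0.3,0],0],[0.5,[0,0.3,0],0],[0.5,[0,0,0],0]]}}

```text
time: 18.47
tool_pos: [0.6377, 0.0992, 0.1479]
orientation: [[-0.058, -0.16, 0.985], [0.006, 0.987, 0.161], [-0.998, 0.015, -0.057]]
force: [-0.1, -0.1, -1.7]
gripper_width: 0.0094
```

```bash
cat > disc.py <<'E'
import sys
from h import *
P,m,im=wcloud(sys.argv[1]); y=np.radians(float(sys.argv[2])); b=np.array([float(v) for v in sys.argv[3:5]])
d=np.array([np.cos(y),np.sin(y)]);n=np.array([-d[1],d[0]])
q=P[...,:2]-b; al=q@d; la=q@n
k=m&(P[...,2]>.128)&(P[...,2]<.142)&(abs(la)>.008)&(abs(la)<.02)&(al>.012)&(al<.1)&(P[...,2]>.12)
print('disc along',np.percentile(al[k],[1,5,25,50,90]).round(4) if k.any() else None,k.sum(),'lat',np.percentile(la[k],[2,98]).round(4))
E
python3 nxt.py 3;python3 rel.py w12 99.2|tail -11|cut -c1-100; python3 disc.py w11 99 .6393 .0841; python3 disc.py w12 99 .6393 .0841
```

```text
t 18.47 bore [636.2725 100.0959 122.0922] yaw 99.1 pitch 2.32 up [ 0.0537 -0.0322  0.998 ] F [-0.1 -0.1 -1.7] T [-0.034 -0.057  0.019] w 0.0094
s 182.0 of stopface ~227.6 lat err 0.33 mm left; yaw err -0.0 (bar 99.2); z err 0.29
 +0 mm: shift from here x 0.03 y -0.00 z 0.03 roll -0.0
 +3 mm: shift from here x 0.03 y 0.30 z 0.03 roll -0.0
 +6 mm: shift from here x 0.04 y 0.60 z 0.04 roll -0.0
 +9 mm: shift from here x 0.04 y 0.90 z 0.04 roll -0.0
 +12 mm: shift from here x 0.05 y 1.20 z 0.04 roll -0.0
 +15 mm: shift from here x 0.05 y 1.50 z 0.04 roll -0.0
bar 0.020 306 lat lo/hi/mid [-4.7499  6.9287] 1.09 ztop 4.98
bar 0.028 312 lat lo/hi/mid [-4.6851  6.7972] 1.06 ztop 5.02
bar 0.036 316 lat lo/hi/mid [-4.6139  6.6979] 1.04 ztop 5.23
bar 0.044 486 lat lo/hi/mid [-15.2295  15.8066] 0.29 ztop 13.85
bar 0.052 641 lat lo/hi/mid [-7.6629 15.5626] 3.95 ztop 13.15
bar 0.060 462 lat lo/hi/mid [-8.6361  6.4382] -1.1 ztop 6.8
bar 0.068 439 lat lo/hi/mid [-9.073   5.5848] -1.74 ztop 4.84
bar 0.076 141 lat lo/hi/mid [-7.5724  3.5351] -2.02 ztop 1.66
sleeve 241 lat lo/hi/mid [-10.8642  11.8065] 0.47 ztop 3.82
hooks 1465 lat lo/hi/mid [-35.5949  36.9138] 0.66 ztop -5.6
fintop 915 lat lo/hi/mid [-7.1178  1.4205] -2.85 ztop 57.19
disc along [0.0617 0.0627 0.0648 0.0664 0.0694] 311 lat [-0.013   0.0157]
disc along [0.017  0.021  0.0642 0.0662 0.0694] 343 lat [-0.0129  0.016 ]
```

Emit:
{"op": "jog_arm", "data": {"rows": [[0.5,[0.01,0.3,-0.02],0],[0.5,[0.01,0.3,-0.02],0],[0.5,[0.01,0.3,0],0],[0.5,[0.01,0.3,0],0],[0.5,[0.01,0.3,0],0],[0.5,[0,0,0],0]]}}

```text
time: 19.02
tool_pos: [0.6347, 0.1147, 0.1476]
orientation: [[-0.058, -0.159, 0.986], [0.005, 0.987, 0.16], [-0.998, 0.015, -0.057]]
force: [-0.6, 0.2, -1.4]
gripper_width: 0.009
```

```bash
python3 nxt.py 3;python3 rel.py w13 99.2|tail -11|cut -c1-100;  python3 disc.py w13 99 .6393 .0841
```

```text
t 19.02 bore [633.3152 115.6083 121.8017] yaw 99.1 pitch 2.28 up [ 0.0535 -0.0316  0.998 ] F [-0.6  0.2 -1.4] T [-0.024 -0.029 -0.037] w 0.009
s 197.8 of stopface ~227.6 lat err 0.77 mm left; yaw err -0.1 (bar 99.2); z err 0.00
 +0 mm: shift from here x -0.00 y -0.00 z 0.08 roll -0.1
 +3 mm: shift from here x 0.00 y 0.30 z 0.08 roll -0.1
 +6 mm: shift from here x 0.00 y 0.60 z 0.08 roll -0.1
 +9 mm: shift from here x 0.01 y 0.90 z 0.08 roll -0.1
 +12 mm: shift from here x 0.01 y 1.20 z 0.08 roll -0.1
 +15 mm: shift from here x 0.02 y 1.50 z 0.08 roll -0.1
roll -0.12131012846943179
bar 0.012 294 lat lo/hi/mid [-5.3358  6.422 ] 0.54 ztop 5.33
bar 0.020 293 lat lo/hi/mid [-5.2725  6.2963] 0.51 ztop 5.07
bar 0.028 388 lat lo/hi/mid [-15.5789  15.3334] -0.12 ztop 13.82
bar 0.036 705 lat lo/hi/mid [-8.0018 15.2606] 3.63 ztop 13.16
bar 0.044 470 lat lo/hi/mid [-8.8335  6.6275] -1.1 ztop 7.06
bar 0.052 450 lat lo/hi/mid [-9.2673  5.5457] -1.86 ztop 4.84
bar 0.060 161 lat lo/hi/mid [-8.1274  3.4991] -2.31 ztop 2.0
sleeve 239 lat lo/hi/mid [-10.8174  11.8268] 0.5 ztop 3.91
hooks 1458 lat lo/hi/mid [-35.5623  37.1303] 0.78 ztop -5.73
fintop 913 lat lo/hi/mid [-7.0902  1.4504] -2.82 ztop 57.03
disc along [0.0334 0.0374 0.0645 0.0665 0.0698] 339 lat [-0.0129  0.0158]
```

Emit:
{"op": "jog_arm", "data": {"rows": [[0.5,[0,0.3,0],0],[0.5,[0,0.3,0],0],[0.5,[0,0.3,0],0],[0.5,[0,0.3,0],0],[0.5,[0,0.2,0],0],[0.5,[0,0,0],0]]}}

```text
time: 19.57
tool_pos: [0.6324, 0.1291, 0.1479]
orientation: [[-0.058, -0.158, 0.986], [0.005, 0.987, 0.159], [-0.998, 0.014, -0.057]]
force: [-0.6, -0.2, -1.2]
gripper_width: 0.0089
```

```bash
python3 nxt.py 3;python3 rel.py w14 99.2|tail -11|cut -c1-100;python3 -c "
import cv2;a=cv2.imread('pics/w14.png');cv2.imwrite('pics/w14c.png',cv2.resize(a[180:260,230:340],None,fx=7,fy=7,interpolation=2))"
```

```text
t 19.57 bore [631.0035 130.0403 122.0367] yaw 99.0 pitch 2.24 up [ 0.0534 -0.031   0.9981] F [-0.6 -0.2 -1.2] T [-0.033 -0.057 -0.03 ] w 0.0089
s 212.4 of stopface ~227.6 lat err 0.76 mm left; yaw err -0.1 (bar 99.2); z err 0.24
 +0 mm: shift from here x 0.02 y -0.00 z 0.08 roll -0.1
 +3 mm: shift from here x 0.02 y 0.30 z 0.08 roll -0.1
 +6 mm: shift from here x 0.03 y 0.60 z 0.08 roll -0.1
 +9 mm: shift from here x 0.03 y 0.90 z 0.08 roll -0.1
 +12 mm: shift from here x 0.04 y 1.20 z 0.08 roll -0.1
 +15 mm: shift from here x 0.04 y 1.50 z 0.08 roll -0.1
t 19.57 bore [631.0035 130.0403 122.0367] yaw 99.0 pitch 2.24 up [ 0.0534 -0.031   0.9981] F [-0.6 -
roll -0.1642108909004918
bar 0.012 234 lat lo/hi/mid [-15.9613  14.4497] -0.76 ztop 13.8
bar 0.020 865 lat lo/hi/mid [-14.1885  15.5262] 0.67 ztop 13.49
bar 0.028 432 lat lo/hi/mid [-8.5652  6.7246] -0.92 ztop 6.75
bar 0.036 454 lat lo/hi/mid [-9.4673  5.7165] -1.88 ztop 5.31
bar 0.044 233 lat lo/hi/mid [-8.3478  4.1357] -2.11 ztop 2.47
sleeve 213 lat lo/hi/mid [-10.8515  11.801 ] 0.47 ztop 3.89
hooks 1072 lat lo/hi/mid [-35.8844  37.3033] 0.71 ztop -6.24
fintop 921 lat lo/hi/mid [-7.112   1.4453] -2.83 ztop 57.09
```

View pics/w14c.png

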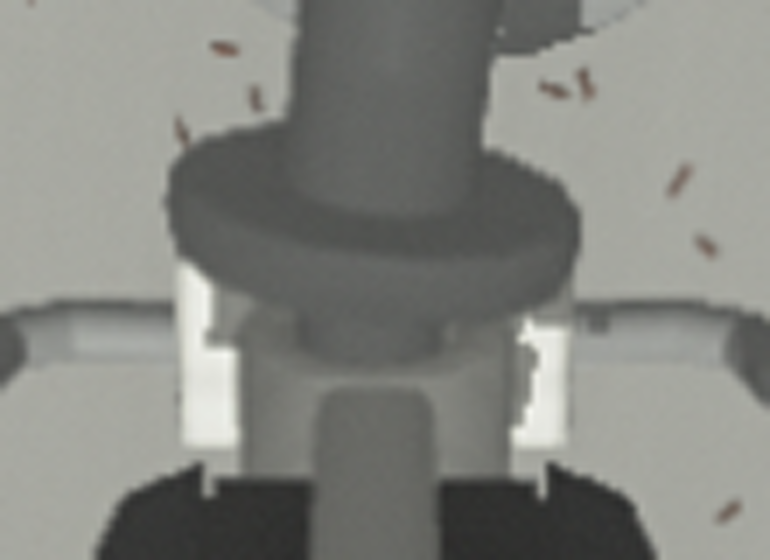

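Emit:
{"op": "jog_arm", "data": {"rows": [[0.5,[0.01,0.12,0],0],[0.5,[0,0.12,0],0],[0.5,[0,0.12,0],0]]}}

```text
time: 19.87
tool_pos: [0.632, 0.1319, 0.1479]
orientation: [[-0.058, -0.158, 0.986], [0.004, 0.987, 0.158], [-0.998, 0.013, -0.057]]
force: [0.2, -0.5, -1.0]
gripper_width: 0.0089
```

Emit:
{"op": "jog_arm", "data": {"rows": [[0.5,[0,0.1,0],0]]}}

```text
time: 19.95
tool_pos: [0.6318, 0.1329, 0.1478]
orientation: [[-0.058, -0.157, 0.986], [0.004, 0.987, 0.158], [-0.998, 0.013, -0.057]]
force: [0.8, -0.2, -1.2]
gripper_width: 0.0092
```

```bash
python3 nxt.py 3|head -2;python3 rel.py w15 99.2|tail -11|cut -c1-100;python3 -c "
import cv2;a=cv2.imread('pics/w15.png');cv2.imwrite('pics/w15c.png',cv2.resize(a[180:260,230:340],None,fx=7,fy=7,interpolation=2))"
```

```text
t 19.95 bore [630.4163 133.7936 122.0037] yaw 99.0 pitch 2.18 up [ 0.0532 -0.0301  0.9981] F [ 0.8 -0.2 -1.2] T [-0.102 -0.026  0.04 ] w 0.0092
s 216.2 of stopface ~227.6 lat err 0.74 mm left; yaw err -0.2 (bar 99.2); z err 0.20
t 19.95 bore [630.4163 133.7936 122.0037] yaw 99.0 pitch 2.18 up [ 0.0532 -0.0301  0.9981] F [ 0.8 -
roll -0.22327911605954398
bar 0.012 819 lat lo/hi/mid [-14.9526  15.3029] 0.18 ztop 13.82
bar 0.020 438 lat lo/hi/mid [-8.1078 14.758 ] 3.33 ztop 6.91
bar 0.028 456 lat lo/hi/mid [-9.0749  6.2328] -1.42 ztop 6.46
bar 0.036 415 lat lo/hi/mid [-9.0045  5.1749] -1.91 ztop 3.63
bar 0.044 53 lat lo/hi/mid [-6.7229  1.95  ] -2.39 ztop 0.09
sleeve 66 lat lo/hi/mid [-10.8099  11.9506] 0.57 ztop 3.91
hooks 948 lat lo/hi/mid [-36.2899  37.513 ] 0.61 ztop -6.33
fintop 917 lat lo/hi/mid [-7.0934  1.4442] -2.82 ztop 57.01
```

View pics/w15c.png

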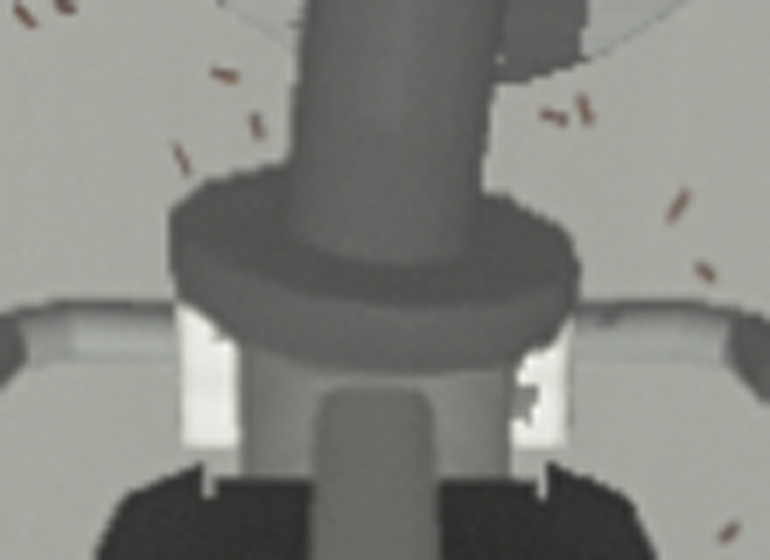

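Emit:
{"op": "jog_arm", "data": {"rows": [[0.5,[0,0.08,0],0]]}}

```text
time: 20.08
tool_pos: [0.6317, 0.1338, 0.1479]
orientation: [[-0.058, -0.157, 0.986], [0.004, 0.987, 0.158], [-0.998, 0.013, -0.057]]
force: [-0.3, -0.9, -1.4]
gripper_width: 0.0089
```

Emit:
{"op": "jog_arm", "data": {"rows": [[0.5,[0,0.08,0],0]]}}

```text
time: 20.17
tool_pos: [0.6316, 0.134, 0.1479]
orientation: [[-0.058, -0.157, 0.986], [0.003, 0.987, 0.158], [-0.998, 0.012, -0.057]]
force: [-0.1, -1.7, -2.3]
gripper_width: 0.0089
```

Emit:
{"op": "jog_arm", "data": {"rows": [[0.5,[0,0.08,0],0]]}}

```text
time: 20.25
tool_pos: [0.6316, 0.134, 0.1479]
orientation: [[-0.058, -0.157, 0.986], [0.002, 0.988, 0.157], [-0.998, 0.011, -0.057]]
force: [-0.2, -0.6, -1.7]
gripper_width: 0.0089
```

Emit:
{"op": "jog_arm", "data": {"rows": [[0.5,[0,0.14,0],0]]}}

```text
time: 20.33
tool_pos: [0.6316, 0.1342, 0.1479]
orientation: [[-0.057, -0.156, 0.986], [0.0, 0.988, 0.156], [-0.998, 0.009, -0.057]]
force: [0.3, -2.3, -1.1]
gripper_width: 0.0092
```

Emit:
{"op": "jog_arm", "data": {"rows": [[0.5,[0,0.14,0],0]]}}

```text
time: 20.42
tool_pos: [0.6316, 0.1343, 0.148]
orientation: [[-0.057, -0.155, 0.986], [-0.001, 0.988, 0.155], [-0.998, 0.007, -0.057]]
force: [0.7, -3.8, -0.4]
gripper_width: 0.0086
```

```bash
python3 nxt.py 3|head -2;python3 rel.py w16 99.2|tail -11|cut -c1-100;python3 -c "
from h import *
snap('scene','s16');snap('top','t16')
a=cv2.imread('pics/w16.png');cv2.imwrite('pics/w16c.png',cv2.resize(a[180:260,230:340],None,fx=7,fy=7,interpolation=2))
a=cv2.imread('pics/s16.png');cv2.imwrite('pics/s16c.png',cv2.resize(a[140:240,170:300],None,fx=5.5,fy=5.5,interpolation=2))"
```

```text
t 20.42 bore [630.2083 135.0589 122.1204] yaw 98.8 pitch 1.87 up [ 0.0523 -0.0248  0.9983] F [ 0.7 -3.8 -0.4] T [-0.826 -0.112  0.073] w 0.0086
s 217.6 of stopface ~227.6 lat err 0.74 mm left; yaw err -0.3 (bar 99.2); z err 0.32
t 20.42 bore [630.2083 135.0589 122.1204] yaw 98.8 pitch 1.87 up [ 0.0523 -0.0248  0.9983] F [ 0.7 -
roll -0.3587462595250628
bar 0.012 874 lat lo/hi/mid [-14.9857  15.6895] 0.35 ztop 13.77
bar 0.020 404 lat lo/hi/mid [-8.1844  7.262 ] -0.46 ztop 6.88
bar 0.028 458 lat lo/hi/mid [-9.1544  6.161 ] -1.5 ztop 6.27
bar 0.036 383 lat lo/hi/mid [-9.0899  5.0714] -2.01 ztop 3.4
sleeve 61 lat lo/hi/mid [-14.2124  11.9496] -1.13 ztop 3.77
hooks 925 lat lo/hi/mid [-35.9882  37.5635] 0.79 ztop -6.44
fintop 915 lat lo/hi/mid [-7.1376  1.4495] -2.84 ztop 57.07
```

View pics/w16c.png

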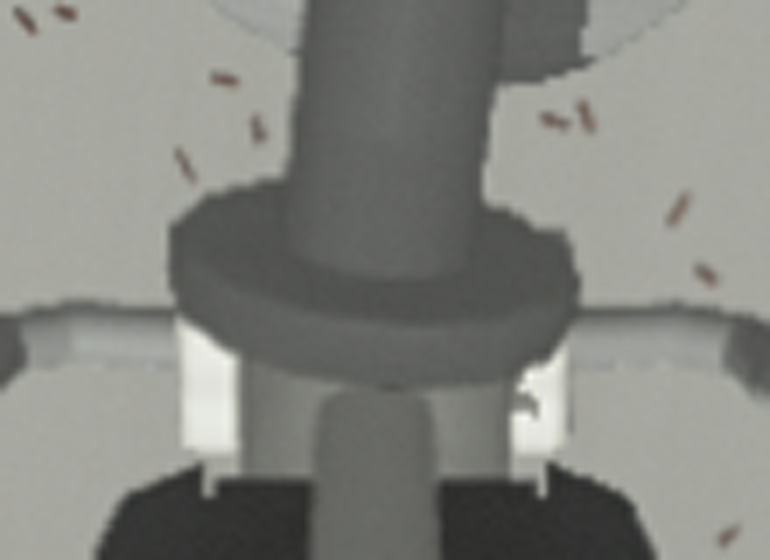

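View pics/s16c.png

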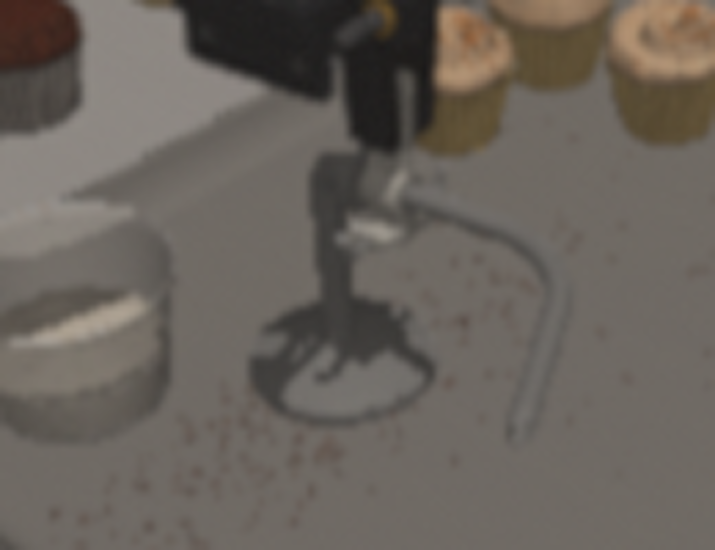

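Emit:
{"op": "jog_arm", "data": {"rows": [[0.5,[0.08,0.0,0],0],[0.5,[0.05,0,0],0]]}}

```text
time: 20.73
tool_pos: [0.6317, 0.1346, 0.147]
orientation: [[-0.057, -0.155, 0.986], [-0.001, 0.988, 0.155], [-0.998, 0.008, -0.056]]
force: [0.0, -3.3, 0.8]
gripper_width: 0.0086
```

```bash
python3 nxt.py 3|head -2
```

```text
t 20.73 bore [630.2942 135.3415 121.1908] yaw 98.8 pitch 1.91 up [ 0.0519 -0.0255  0.9983] F [ 0.  -3.3  0.8] T [-0.616 -0.043  0.023] w 0.0086
s 217.8 of stopface ~227.6 lat err 0.61 mm left; yaw err -0.3 (bar 99.2); z err -0.61
```

Emit:
{"op": "jog_arm", "data": {"rows": [[1.0,[0,0,0],0],[1.2,[0,0,0],0],[1.5,[0,0,0],0],[2.0,[0,0,0],0],[2.5,[0,0,0],0],[3,[0,0,0],0],[3.5,[0,0,0],0],[3.5,[0,0,0],0],[3.5,[0,0,0],0],[3.5,[0,0,0],0]], "squeeze": 4}}

```text
time: 21.57
tool_pos: [0.6313, 0.1414, 0.1475]
orientation: [[-0.056, -0.159, 0.986], [0.008, 0.987, 0.16], [-0.998, 0.017, -0.054]]
force: [0.4, 0.3, 0.3]
gripper_width: 0.0349
```

```bash
python3 nxt.py 3|head -2;python3 rel.py w17 99.2|tail -3|cut -c1-100;python3 -c "
from h import *
a=cv2.imread('pics/w17.png');cv2.imwrite('pics/w17c.png',cv2.resize(a[160:340,200:370],None,fx=4,fy=3.3,interpolation=2))"
```

```text
t 21.57 bore [629.9633 142.3279 121.6578] yaw 99.1 pitch 2.40 up [ 0.0515 -0.034   0.9981] F [0.4 0.3 0.3] T [-0.073  0.014  0.01 ] w 0.0349
s 224.8 of stopface ~227.6 lat err -0.17 mm left; yaw err -0.1 (bar 99.2); z err -0.14
sleeve 318 lat lo/hi/mid [-15.0082  17.072 ] 1.03 ztop 3.87
hooks 830 lat lo/hi/mid [-34.8514  38.8423] 2.0 ztop -4.53
fintop 713 lat lo/hi/mid [-6.8729  1.7329] -2.57 ztop 56.02
```

View pics/w17c.png

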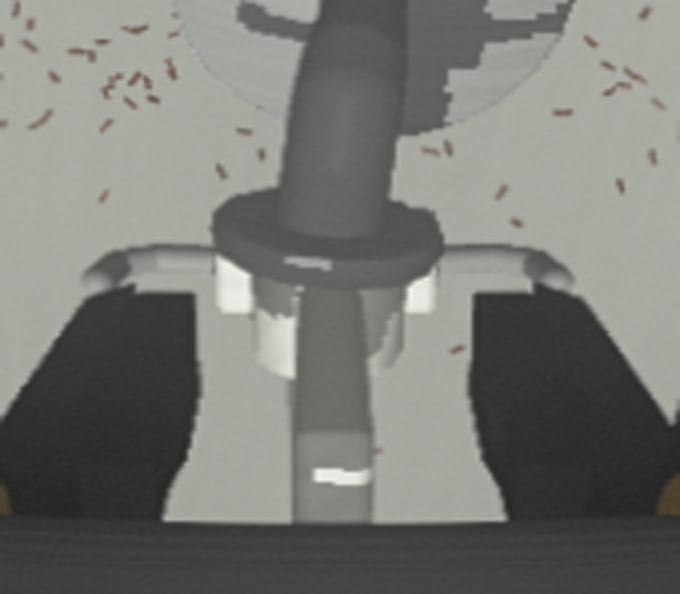

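Emit:
{"op": "jog_arm", "data": {"rows": [[3.5,[-0.5,0,0],0],[3.5,[-0.8,0,0],0],[3.5,[-1,0,0],0],[3.5,[-1,0,0],0],[3.5,[-1,0,0],0],[3.5,[-1,0,0],0],[3.5,[-1.5,0,0],0],[3.5,[-1.5,0,0],0],[3.5,[-1.5,0,0],0],[3.5,[0,0,0],0],[3.5,[0,0,0],0],[3.5,[0,0,0],0]]}}

```text
time: 22.62
tool_pos: [0.6389, 0.1403, 0.2592]
orientation: [[-0.049, -0.158, 0.986], [0.009, 0.987, 0.159], [-0.999, 0.017, -0.047]]
force: [0.5, -0.9, 0.1]
gripper_width: 0.0354
```

```bash
python3 -c "
from h import *
st()
snap('scene','s18');snap('top','t18');snap('wrist','w18')
P,m,im=wcloud('w18')
k=m&(P[...,2]>.174)&(P[...,2]<.185)&(abs(P[...,0]-.63)<.03)&(abs(P[...,1]-.135)<.03)
w=P[k]; print('fin',len(w),w.mean(0)); 
if len(w)>5: print(cv2.minAreaRect((w[:,:2]*1000).astype(np.float32)))
a=cv2.imread('pics/s18.png');cv2.imwrite('pics/s18c.png',cv2.resize(a[140:240,170:300],None,fx=5.5,fy=5.5,interpolation=2))
a=cv2.imread('pics/w18.png');cv2.imwrite('pics/w18b.png',cv2.resize(a,(784,588)))"
python3 disc.py w18 99 .6393 .0841
```

```text
time 22.6167
joints [-0.3087, 0.7299, 0.0654, 1.4024, -0.0748, 1.0566, -0.0612]
tool_pos [0.6389, 0.1403, 0.2592]
orientation [[-0.049, -0.1584, 0.9862], [0.0092, 0.9872, 0.159], [-0.9988, 0.0169, -0.0469]]
force [0.4909, -0.8759, 0.0858]
ft_torque [-0.1164, 0.0405, 0.0192]
gripper_width 0.0354
fin 324 [0.63333253 0.13650069 0.17655111]
((633.2954711914062, 136.1587371826172), (9.248363494873047, 20.13848304748535), 8.716972351074219)
disc along [0.0479 0.057  0.0648 0.0668 0.0698] 117 lat [-0.0127  0.0162]
```

View pics/w18b.png

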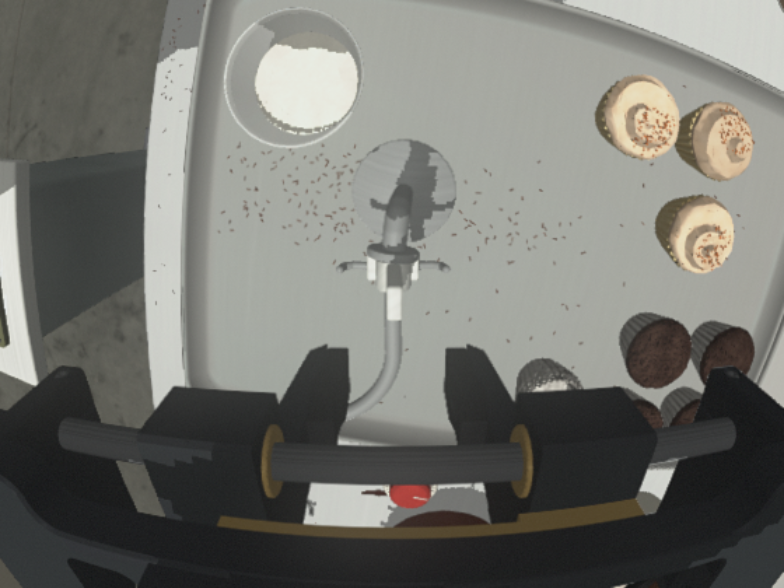

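View pics/s18c.png

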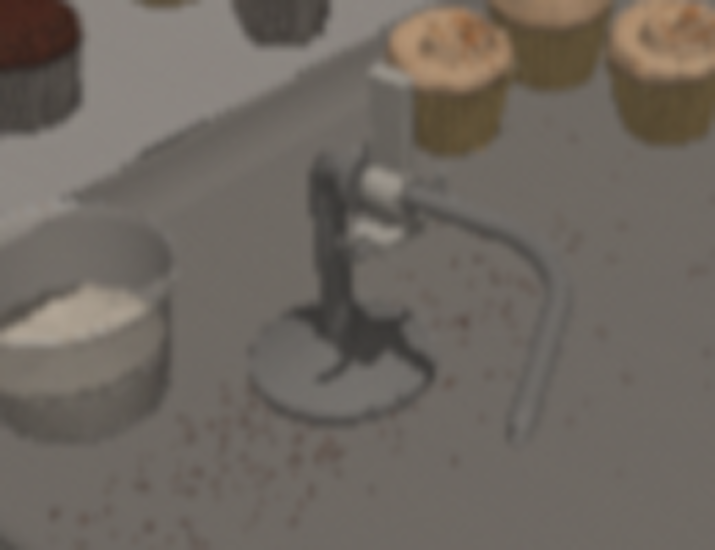

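```bash
python3 -c "
from h import *
snap('wrist','w19');snap('top','t19')
d=np.array([np.cos(np.radians(99)),np.sin(np.radians(99))]);n=np.array([-d[1],d[0]])
for f in('w18','w19','t18','t19'):
    P,m,im=(wcloud if f[0]=='w' else cloud)(f); q=P[...,:2]-np.array([.6393,.0841]); al=q@d;la=q@n
    k=m&(P[...,2]>.172)&(P[...,2]<.186)&(al>.03)&(al<.08)&(abs(la)<.015)
    print(f,'fin',k.sum(),np.percentile(al[k],[3,50,97]).round(4),np.percentile(la[k],[3,97]).round(4))
    k=m&(P[...,2]>.130)&(P[...,2]<.143)&(al>.055)&(al<.08)&(abs(la)<.02)
    for lo in(-12,-6,0,6):
        s=k&(la*1e3>lo)&(la*1e3<lo+6); 
        if s.sum()>3: print('  disc',lo,s.sum(),np.percentile(al[s],[3,97]).round(4))
a=cv2.imread('pics/w19.png');cv2.imwrite('pics/w19c.png',cv2.resize(a[160:240,230:330],None,fx=7,fy=7,interpolation=2))"
```

```text
w18 fin 334 [0.043  0.0531 0.0619] [-0.0067  0.0023]
  disc -12 47 [0.0623 0.068 ]
  disc -6 79 [0.061  0.0688]
  disc 0 78 [0.0614 0.0693]
  disc 6 50 [0.0571 0.0698]
w19 fin 310 [0.043  0.0532 0.0618] [-0.0066  0.0017]
  disc -12 47 [0.0628 0.068 ]
  disc -6 74 [0.0614 0.0689]
  disc 0 78 [0.0611 0.0693]
  disc 6 56 [0.0641 0.0699]Traceback (most recent call last):
  File "<string>", line 8, in <module>
    print(f,'fin',k.sum(),np.percentile(al[k],[3,50,97]).round(4),np.percentile(la[k],[3,97]).round(4))
                          ~~~~~~~~~~~~~^^^^^^^^^^^^^^^^^
    return _quantile_unchecked(
        a, q, axis, out, overwrite_input, method, keepdims, weights)
    return _ureduce(a,
                    func=_quantile_ureduce_func,
    ...<5 lines>...
                    overwrite_input=overwrite_input,
                    method=method)
    r = func(a, **kwargs)
    result = _quantile(arr,
                       quantiles=q,
    ...<2 lines>...
                       out=out,
                       weights=wgt)
    slices_having_nans = np.isnan(arr[-1, ...])
                                  ~~~^^^^^^^^^
IndexError: index -1 is out of bounds for axis 0 with size 0
```

View pics/t19.png

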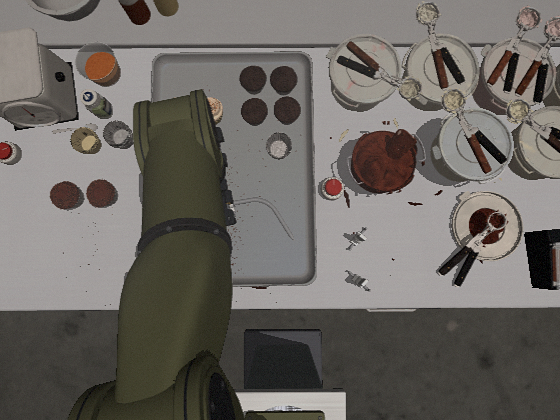

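```bash
python3 -c "
from h import *
print(manip.hand_in()); st()"
```

```text
the job is handed in; nothing more can be done
None
the job is handed in; nothing more can be done
```

I threaded the right-most hanger onto the open end of the rail, eased it round the bend and slid it up to the stop disc. I then released it, backed the gripper clear and handed the job in at about 23 s of the 72 s allowed.

**Forces:** the wrist read about 1–2 N while sliding. It peaked at about 4 N when the hanger touched the stop disc. This is the wrist reading only. The force between hanger and rail is not measured directly.

**Seating:** after release, two wrist views in a row showed the hanger upright and unmoved. The fin's leading edge measured 61.8 mm along the bar and the disc face about 62 mm, so the bore centre is roughly 10 mm from the stop.

**Alignment:** the bore was at about 99° and the bar at about 99.2°. The stop disc looks a few degrees skew to the bar. I judged that by eye, and it is well within the 0.3 rad allowed.

**Bystanders:** in the camera views at the end the timer, liners and cup appeared to be where they started. I did not measure their positions.

**Checks that failed or disagreed:**
- The final top-camera check of the fin gave nothing, because the arm blocked that view.
- The camera-based centre lines of the bar differed by about 0.6 mm near the end. I settled this by measuring sleeve and bar in the same picture.
- The tool tilted by about 3° during the work, and it moved about 7 mm forward when the jaws opened. Neither shifted the hanger that I could see.

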